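# Twist the glue cup home in its tilted holder

## Robot

A 7-joint arm with a two-finger parallel gripper is mounted at the origin on a cart in front of the work surface, level with it; the furniture and walls round the work are solid. World frame = base frame: x ahead of the robot, y to its left, z up, the work surface at z = 0. Lengths are in m, angles in rad, forces in N, time in s.
With the tool pointing down it reaches from about 0.4 to 0.85 m from the base axis. Payload 10.4 kg.
Tool frame: the origin (TCP) lies between the finger pads; the fingertips stand 19 mm ahead of it and the grasp point (between the pads) is the TCP (manip.tip_reach is the z of the fingertips in the tool frame, in m); z points along the fingers, y is the direction in which the jaws open and shut (so a half turn about z gives the same grasp; the last joint's range is limited). The gripper opens to 85 mm and grips with 20 to 120 N. Pads are 22 mm wide; open, the fingers measure 114 mm over their backs; the gripper's body (76 mm by 85 mm) begins 54 mm behind the grasp point. The pads swing forward as they close: fully open they stand 13 mm farther back than shut.
Start: joints at [-0.023, 0.332, -0.065, 1.46, 0.022, 1.35, -0.088], TCP at [0.625, 0, 0.25] pointing down, gripper open.
Joint ranges: [-2.6, 2.6], [-0.5, 2.12], [-1.47, 1.34], [0.16, 2.42], [-1.27, 4.41], [0.06, 2.06], [-2.6, 2.6]. Speed limits (rad/s): [2.22, 2.22, 2.79, 2.79, 3.14, 3.14, 3.14].

## Interface

Orientations are given as a unit quaternion [x, y, z, w].
In Python, from workcell import sensors, cams, manip gives the robot as it stands.
- The arm moves only by the shell command python3 -m jog 'ROWS' [FORCE]. ROWS is JSON, a list of rows, each a list of 3 entries, a list of its own where there are three numbers: the shift along the world's x, y, z in m, then the turn, a rotation vector about the world's x, y, z in rad, then the opening in per cent of the stroke, from 0 (shut) to 100 (fully open). In form: [[[dx, dy, dz], [wx, wy, wz], grip], ...]. A call has 1 to 5 rows; each row shifts and turns the pose as measured when the row begins; what a row does not reach is not made up. A row lasts 1/8 s, in which the tool goes at most 62.5 mm and 10.7 degrees, less where a joint would pass 70% of its speed; a pose out of reach is approached as far as the arm can. A call with a gripper value outside its range is refused whole. The fingers move at their own pace and stop on an object; FORCE is the grip in N (left out, the last holds). Time passes only in rows, so rows that do not move let the fingers close. It gives the time, the measured TCP pose, the force and the opening at its end, in the units of the state.
- sensors.get_obs(): the state, without advancing time (a new reading comes with each control period).
- cams.camera(name): name is "scene" or "side" or "wrist"; returns (picture, depth): 400x640x3 uint8, red, green, blue; 400x640 float32, m along the optical axis (not along the pixel's ray), 0 where there is no reading.
- cams.camera_model(name): a dict with "intrinsics" (3x3 intrinsics, pixels), "view" (4x4, takes a point from world to camera coordinates). Camera axes: x right, y down, z forward; pixel columns grow to the right and rows downward; lengths in m; the calibration is good to about 2 mm. A picture is of the moment at which its call begins: read the wrist's pose just before it. camera_model takes no time and is no camera call; for the wrist camera it gives the pose at the moment of the call.
- manip.hand_in(): hands the job in, once; it reports no verdict.
The state is a dict: "clock": time; "joint_pos": joint angles; "joint_velocities": joint speeds; "tau": joint torques, N m; "position": TCP position; "ee_rot": TCP orientation; "ft_force": force on the tool from outside, world axes, zero at the start; "torque": the same for the moment, N m; "grip_width": opening from 0.0 (shut) to 1.0 (fully open).
Only numpy, scipy, OpenCV 4.12 (cv2) and the standard library are available. Lean on these libraries where they do the work, as an engineer would, in place of code of your own. Each camera call takes 0.05 s, during which the arm holds its last target.

## Task

Mount the empty metal glue cup in the tilted holder on the bench. First set it into the tube so that its two ears rest on the high parts of the stepped rim; then press it down along the tube and twist it clockwise, as seen looking into the tube, until its ears come up against the steps and the cup has bottomed out fully home. Let go of it there, and leave the spools, the tack box and the glue tube where they are.

Things in the scene. Friction and masses are not known exactly. Their poses are not given: they have to be found in the camera images.
- cup: Loose bare-metal cup, open on top, 92 mm tall, 44 mm in diameter, 0.18 kg, at first upright on the bench. Origin: centre of underside; z up its axis. The foot is chamfered: 34 mm wide at the bottom, 44 mm from 6 mm up. Two round ears 9 mm thick stick out at z = 40 to 49 mm along +x and -x to 35 mm from the axis. It is the same after half a turn.
- cup_grip (a point): Point on the cup's axis 76 mm above its underside, where to grip: two flats, 28 mm wide, 46 mm apart, at z = 56 to 90 mm of the cup, face its +y and -y; fingers close along y. Axes as the cup's. Below z = 50 mm the cup is solid inside.
- holder: Fixed cradle of grey painted metal; its foot plate is 140 x 100 x 10 mm. Origin: on the bench under the bore's floor. z is up; the tube leans 25 degrees from vertical towards the holder's -x, roughly towards the robot, so the cup goes in with the tool leaning likewise.
- socket: The holder's dark steel tube, 72 mm outside diameter, fixed. Origin: centre of the bore's floor, 45 mm above the bench: where the cup's origin comes when home. z runs out of the bore along its axis, leaning 25 degrees; x lies along the ears of the seated cup (either ear either way). The bore is 47 mm wide, 51 mm between the rim teeth.
- rim (a point): Centre of the tube's mouth at socket z = 49 mm. The rim is a saw ramp, repeating each half turn. Angles about z, counter-clockwise looking in, 0 at socket x: landing at z = 39 mm from -14 to 10 degrees; slope up to z = 49 mm at 65; level to 166; then a vertical step down to the next landing. The step stops the ears about 6 degrees past 0 (clockwise).
- balls (a point): Point on the tube's axis at socket z = 13 mm, level with three sprung brass balls. With its ears on the rim's high part (cup x at 70 to 150 degrees; 78 is convenient) the cup rests loosely, origin at socket z = 9 mm. Turning clockwise to 0 lets it down to z = 0; the balls grip it, so it takes roughly 5 to 15 N of push along the axis while turning, and it stays where left.
- spool_1: Loose wooden thread spool standing upright, 42 mm in diameter, 55 mm tall; bystander. Origin: centre of underside.
- spool_2: Loose wooden thread spool standing upright, 42 mm in diameter, 48 mm tall; bystander. Origin: centre of underside.
- tack_box: Loose square tin box with lid, 69 x 69 x 60 mm; bystander. Origin: centre of underside.
- glue_tube: Loose white tube lying on the bench, 120 x 58 x 37 mm; bystander. Origin: centre of underside.
- creaser: Fixed black machine with a crank, 236 mm tall, between the cup and the holder at the back: with its crank it covers 78 mm before to 71 mm behind and 125 mm right to 112 mm left of its origin (on the bench). Carry the cup round its front or well above it.
- iron_last: Fixed iron shoe last on a stand at the left of the bench, 289 mm tall, covering about 62 mm before and behind and 46 mm beside its origin (on the bench). Keep the arm and gripper clear of it.
There are look-alikes about, which are no part of the job. Leave any green, red or turquoise look-alike of the cup alone.

How it is judged:
By the outcome, as a careful person would: the job done as asked, in the order asked, and still so for the second after the job is handed in, with the robot touching nothing.
It also fails if it takes over 58 s, if anything falls off the work surface, if the arm or the gripper's body presses on something with over 40 N, if the wrist force passes 120 N, or if a joint passes its speed limit or range.

## Working session

There is one attempt and no reset: what is moved stays moved. The work goes in short steps, Python scripts to look and compute and a shell command to move; the robot and the scene stay as the last step left them, time stands still between calls to the robot, and variables do not carry over. Pictures are saved under pics/ and viewed, and the job is handed in when it is done.

```bash
ls; mkdir -p pics; cat > h.py <<'E'
import numpy as np, cv2, json
from workcell import sensors, cams, manip
from scipy.spatial.transform import Rotation as R
def snap(n,f,crop=None,s=1):
    m=cams.camera_model(n); p,d=cams.camera(n)
    np.savez('pics/'+f+'.npz',p=p,d=d,K=m['intrinsics'],V=m['view'])
    cv2.imwrite('pics/'+f+'.png',p[:,:,::-1])
def crop(f,x0,y0,x1,y1,s,out):
    p=np.load('pics/'+f+'.npz')['p'][y0:y1,x0:x1,::-1]
    cv2.imwrite('pics/'+out+'.png',cv2.resize(p,None,fx=s,fy=s,interpolation=cv2.INTER_CUBIC))
def pts(f):
    z=np.load('pics/'+f+'.npz');d=z['d'];K=z['K'];V=z['V']
    v,u=np.mgrid[:d.shape[0],:d.shape[1]]
    c=np.stack([(u-K[0,2])/K[0,0]*d,(v-K[1,2])/K[1,1]*d,d],-1)
    w=(c-V[:3,3])@V[:3,:3]
    w[d==0]=np.nan
    return w
def proj(f,P):
    z=np.load('pics/'+f+'.npz');c=np.asarray(P)@z['V'][:3,:3].T+z['V'][:3,3]
    q=c@z['K'].T
    return q[...,:2]/q[...,2:]
E
python3 - <<'E'
from h import *
print(sensors.get_obs())
print(manip.tip_reach)
for n in ['scene','side','wrist']: snap(n,n+'0')
E
```

```text
pics
{'clock': 0.0, 'joint_pos': array([-0.02258284,  0.33284873, -0.06471412,  1.46095385,  0.02161914,
        1.3498963 , -0.08849934]), 'joint_velocities': array([-0.00238854,  0.00039934, -0.00315165, -0.00156882,  0.00052799,
       -0.00105629,  0.00120793]), 'tau': array([ 4.98105128e-04, -6.25449800e+01,  4.97091911e-02, -3.91610491e+01,
        1.63588714e-02,  9.83294769e-03, -6.01235030e-06]), 'position': array([ 6.24647292e-01, -1.28266159e-05,  2.49524421e-01]), 'ee_rot': array([ 7.07098719e-01,  7.07114492e-01, -5.26115591e-04, -4.69214611e-04]), 'ft_force': array([0.90478274, 0.54817193, 0.75909452]), 'torque': array([-0.01992016, -0.02170485, -0.01378517]), 'grip_width': 1.0027734638814676}
0.019
```

View pics/scene0.png

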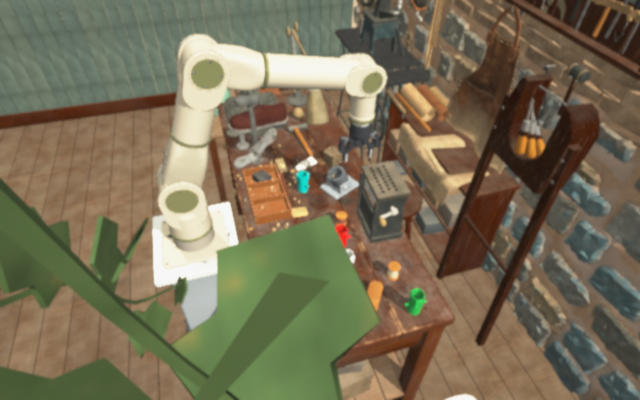

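View pics/side0.png

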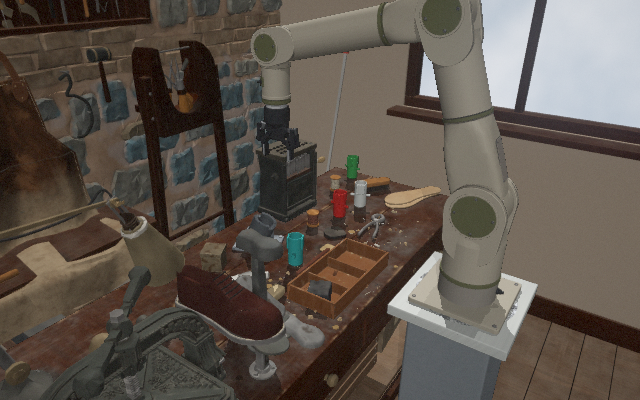

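View pics/wrist0.png

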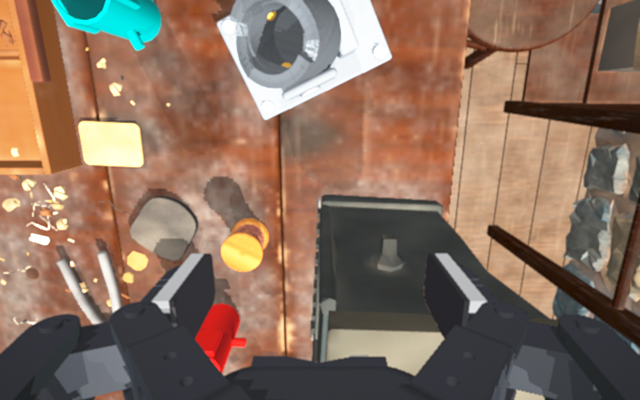

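```bash
python3 - <<'E'
from h import *
crop('side0',220,140,460,300,3.3,'c1')
crop('scene0',300,150,440,330,3.3,'c2')
w=pts('side0')
for u,v in [(360,185),(360,195),(360,203),(358,182),(340,197),(295,245),(352,160)]: print(u,v,w[v,u].round(3))
E
```

```text
360 185 [ 0.479 -0.268  0.092]
360 195 [ 0.48  -0.274  0.051]
360 203 [ 0.478 -0.273  0.021]
358 182 [ 0.507 -0.303  0.084]
340 197 [ 0.497 -0.165  0.081]
295 245 [0.441 0.161 0.073]
352 160 [ 0.639 -0.484  0.083]
```

View pics/c1.png

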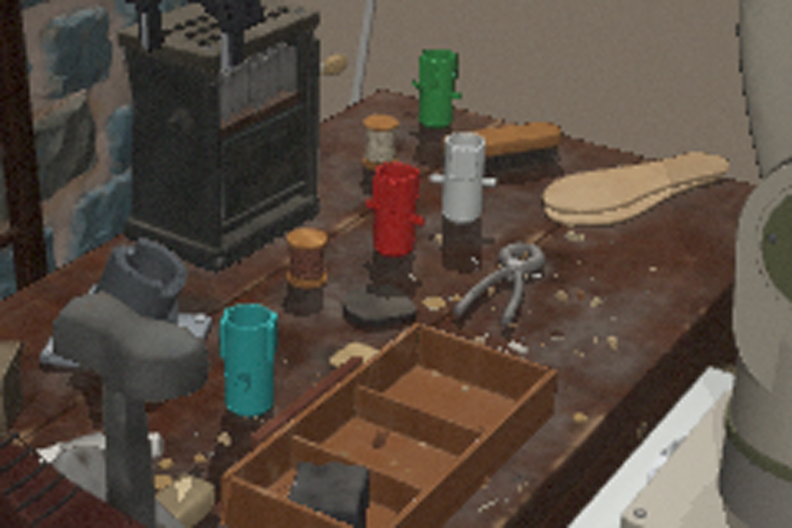

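View pics/c2.png

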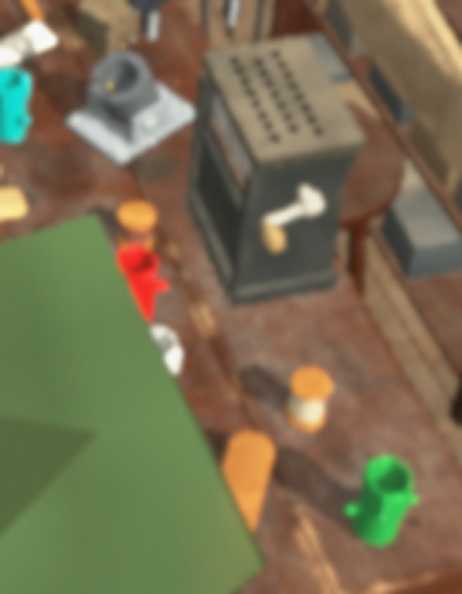

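```bash
python3 - <<'E'
from h import *
w=pts('wrist0')
z=np.load('pics/wrist0.npz');print(z['V'].round(3),z['K'].round(1))
m=np.isfinite(w[...,2])
g=w[::20,::40]
for r in g: print(' '.join('%5.2f,%5.2f,%4.2f'%tuple(p) for p in r))
crop('wrist0',200,0,420,130,3.6,'c3')
E
```

```text
[[ 1.     0.    -0.001 -0.626]
 [ 0.001 -0.963  0.269 -0.035]
 [-0.001 -0.269 -0.963  0.377]
 [ 0.     0.     0.     1.   ]] [[353.4   0.  319. ]
 [  0.  353.4 198. ]
 [  0.    0.    1. ]]
 0.33, 0.16,0.00  0.37, 0.15,0.01  0.44, 0.14,0.06  0.48, 0.14,0.08  0.47, 0.16,-0.00  0.51, 0.16,-0.00  0.57, 0.14,0.08  0.60, 0.13,0.10  0.63, 0.14,0.07  0.66, 0.16,0.01  0.70, 0.16,-0.00  0.74, 0.16,-0.00  0.91, 0.24,-0.33  0.99, 0.24,-0.33  1.06, 0.24,-0.33  1.35, 0.31,-0.64
 0.33, 0.14,0.01  0.37, 0.14,0.02  0.45, 0.12,0.09  0.47, 0.13,0.07  0.47, 0.14,0.00  0.51, 0.14,-0.00  0.57, 0.13,0.08  0.59, 0.13,0.04  0.63, 0.12,0.09  0.66, 0.14,0.01  0.70, 0.14,-0.00  0.74, 0.14,-0.00  0.92, 0.21,-0.33  0.99, 0.21,-0.33  1.06, 0.21,-0.33  1.24, 0.24,-0.48
 0.32, 0.12,0.01  0.38, 0.12,0.04  0.39, 0.12,-0.00  0.43, 0.12,-0.00  0.47, 0.12,-0.00  0.51, 0.12,-0.00  0.56, 0.11,0.07  0.59, 0.12,0.04  0.63, 0.11,0.09  0.66, 0.12,0.01  0.70, 0.12,-0.00  0.74, 0.12,-0.00  0.92, 0.17,-0.33  0.99, 0.17,-0.33  1.32, 0.23,-0.73  1.25, 0.19,-0.47
 0.31, 0.10,0.00  0.39, 0.10,0.05  0.39, 0.11,-0.00  0.43, 0.11,-0.00 
[... 4005 characters left out ...]
5  0.58,-0.22,-0.00  0.63,-0.12,0.12  0.64,-0.04,0.23  0.66,-0.04,0.23  0.68,-0.04,0.23  0.66, 0.02,0.31  0.68, 0.01,0.30  0.69, 0.01,0.29  0.69, 0.01,0.30
 0.55, 0.01,0.31  0.56, 0.01,0.31  0.57, 0.01,0.30  0.57, 0.00,0.29  0.59, 0.02,0.31  0.60, 0.02,0.31  0.53,-0.25,-0.00  0.62, 0.01,0.30  0.63,-0.13,0.14  0.64, 0.01,0.30  0.66,-0.05,0.23  0.65, 0.02,0.31  0.66, 0.02,0.31  0.68, 0.00,0.29  0.69, 0.00,0.30  0.69, 0.01,0.31
 0.56, 0.01,0.31  0.57, 0.01,0.31  0.56,-0.00,0.30  0.57,-0.00,0.29  0.60, 0.02,0.32  0.60, 0.02,0.32  0.61, 0.01,0.31  0.62, 0.01,0.31  0.63, 0.01,0.31  0.63, 0.01,0.31  0.64, 0.01,0.31  0.65, 0.02,0.32  0.66, 0.02,0.32  0.68,-0.00,0.29  0.69,-0.00,0.30  0.69, 0.01,0.31
```

View pics/c3.png

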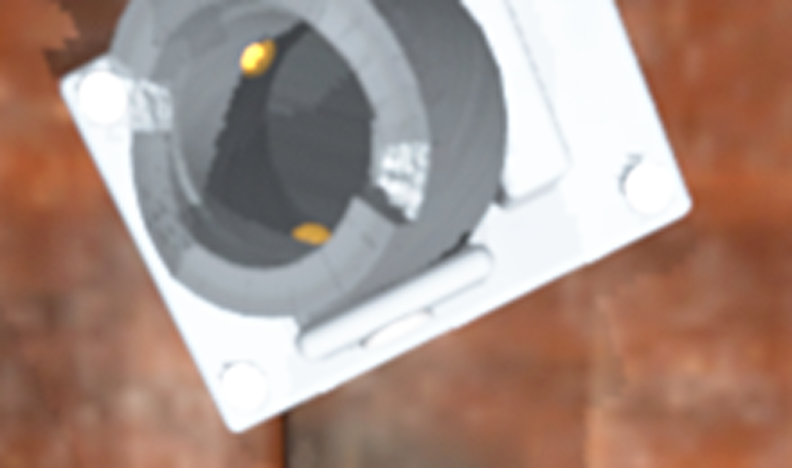

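```bash
python3 -m jog '[[[0,0.05,0.05],[0,0,0],100],[[0,0.03,0.05],[0,0,0],100],[[0,0,0],[0,0,0],100]]'; python3 - <<'E'
from h import *
print(sensors.get_obs()['position'])
snap('wrist','wrist1')
w=pts('side0')
for u,v in [(265,245),(255,220),(235,300),(215,290),(258,345),(300,310),(320,270),(145,230),(285,155),(315,155),(265,150)]: print(u,v,w[v,u].round(3))
E
```

```text
clock: 0.52
position: [0.6236, 0.0756, 0.3452]
ee_rot: [0.708, 0.707, -0.002, -0.001]
ft_force: [1.3, -0.8, 0.0]
grip_width: 1.0
[0.62362962 0.07562578 0.34518287]
265 245 [0.276 0.476 0.285]
255 220 [0.603 0.143 0.094]
235 300 [0.312 0.531 0.174]
215 290 [0.355 0.542 0.186]
258 345 [0.24  0.55  0.109]
300 310 [0.316 0.309 0.001]
320 270 [0.366 0.147 0.011]
145 230 [0.587 0.521 0.238]
285 155 [ 0.635 -0.047  0.235]
315 155 [ 0.621 -0.195  0.194]
265 150 [0.671 0.006 0.26 ]
```

View pics/wrist1.png

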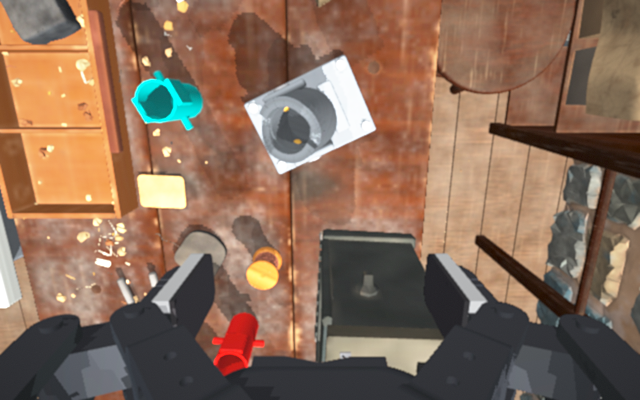

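```bash
python3 - <<'E'
from h import *
crop('wrist1',235,45,385,180,5,'c4')
E
```

```text
(no output)
```

View pics/c4.png

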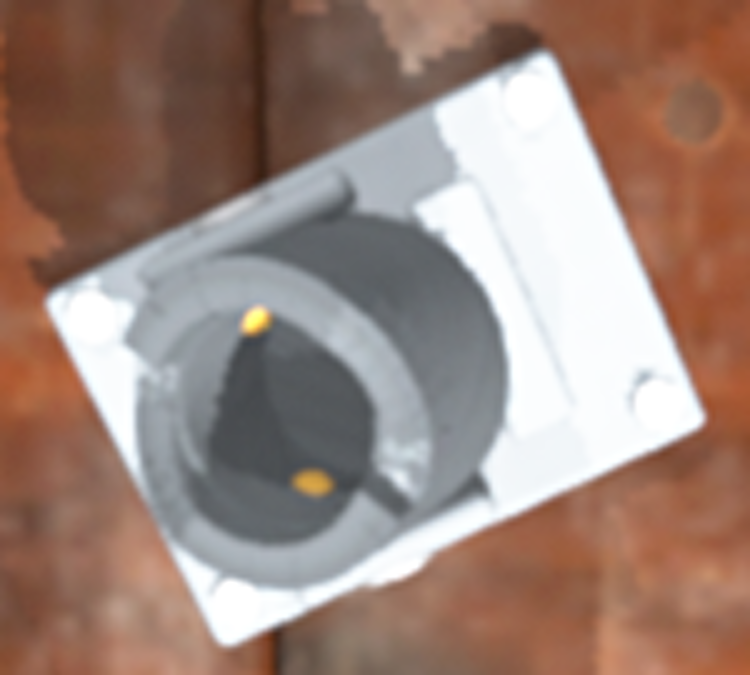

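```bash
cat > hol.py <<'E'
from h import *
from scipy.optimize import least_squares
f='wrist1'
z=np.load(f'pics/{f}.npz');K=z['K'];V=z['V']
def ray(u,v,h):
    C=-V[:3,:3].T@V[:3,3]; d=V[:3,:3].T@np.linalg.inv(K)@[u,v,1]
    return C+d*(h-C[2])/d[2]
c=np.array([[48,300],[550,48],[705,420],[222,645]],float)
c=(c+.5)/5-.5+[235,45]
P=np.array([ray(u,v,.010) for u,v in c]);print(P.round(4))
print([np.linalg.norm(P[i]-P[i-1]).round(4) for i in range(4)])
for a,b in[(0,1),(3,2)]:print(np.degrees(np.arctan2(*(P[b]-P[a])[[1,0]])))
for a,b in[(3,0),(2,1)]:print(np.degrees(np.arctan2(*(P[b]-P[a])[[1,0]]))-90)
ctr=P.mean(0);print('plate ctr',ctr)
w=pts(f)[45:180,235:385].reshape(-1,3);w=w[np.isfinite(w[:,2])]
print('plate z',np.median(w[(w[:,2]>.006)&(w[:,2]<.014)][:,2]),'bench',np.median(w[abs(w[:,2])<.004][:,2]))
w=w[(w[:,2]>.025)&(w[:,2]<.12)]
def fr(x,y,yaw,tilt=25):
    return R.from_euler('ZY',[yaw,-tilt],degrees=True).as_matrix(),np.array([x,y,.045])
def loc(p,W=w):
    M,o=fr(*p); return (W-o)@M
if __name__=='__main__':
    p=np.array([ctr[0],ctr[1],26.,25.])
    for it in range(12):
        q=loc(p);r=np.hypot(q[:,0],q[:,1])
        s=(abs(r-.036)<(.008 if it<4 else .003))&(q[:,2]<.047-0.004)&(q[:,2]>-.02)
        if it==0: s=(r>.026)&(q[:,2]<.055)&(q[:,2]>0)
        g=lambda v:np.hypot(*loc(v,w[s])[:,:2].T)-.036
        fit=least_squares(g,p,loss='soft_l1',f_scale=.001,x_scale=[.01,.01,10,10]);
        p=fit.x
    print(p,s.sum(),np.std(g(p)))
    yaw=26
    q=loc(p);r=np.hypot(q[:,0],q[:,1]);a=np.degrees(np.arctan2(q[:,1],q[:,0]))
    s=(r>.0275)&(r<.0345)
    for b in range(-180,180,10):
        t=s&(a>=b)&(a<b+10)&(q[:,2]>.03); print(b,t.sum(),np.round(np.median(q[t,2])*1e3,1) if t.any() else '')
E
python3 hol.py
```

```text
[[0.5297 0.1372 0.01  ]
 [0.6544 0.1959 0.01  ]
 [0.6955 0.1075 0.01  ]
 [0.5705 0.0491 0.01  ]]
[np.float64(0.0971), np.float64(0.1378), np.float64(0.0975), np.float64(0.1379)]
25.20322872287245
25.039258626263553
24.878344612138505
24.934320143452922
plate ctr [0.61250735 0.12245117 0.01      ]
plate z 0.008670837236771532 bench -0.001337309257469046
[ 0.60614825  0.12044529 24.35727654 25.19104584] 1726 0.0009499105518392695
-180 27 44.0
-170 21 45.7
-160 26 47.0
-150 26 47.4
-140 24 47.3
-130 25 47.6
-120 26 47.5
-110 26 47.4
-100 29 47.3
-90 27 47.4
-80 29 47.3
-70 32 47.4
-60 58 45.5
-50 30 37.5
-40 30 37.7
-30 30 37.8
-20 28 40.2
-10 34 41.7
0 32 43.4
10 35 45.6
20 36 47.1
30 33 47.5
40 37 47.5
50 32 47.7
60 34 47.7
70 31 47.7
80 34 47.5
90 28 47.7
100 32 47.3
110 29 47.6
120 24 47.1
130 8 37.9
140 25 37.8
150 28 38.1
160 27 40.0
170 26 41.5
```

```bash
python3 - <<'E'
import hol;from hol import *
w=hol.w+[0,0,.0013]
p=np.array([.606,.1204,25,25])
for k in range(8):
    q=loc(p,w);r=np.hypot(q[:,0],q[:,1])
    s=(abs(r-.036)<.003)&(q[:,2]<.043)&(q[:,2]>-.02)
    s2=(abs(r-.0235)<.002)&(q[:,2]<.034)&(q[:,2]>.016)
    g=lambda v:np.r_[np.hypot(*loc([*v,25,25],w[s])[:,:2].T)-.036,0*np.hypot(*loc([*v,25,25],w[s2])[:,:2].T)-0]
    p[:2]=least_squares(g,p[:2],loss='soft_l1',f_scale=.001,x_scale=.01).x
    g2=lambda v:np.hypot(*loc([*v,25,25],w[s2])[:,:2].T)-.0235
print(p,s.sum(),s2.sum(), 'inner only',least_squares(g2,p[:2],loss='soft_l1',f_scale=.001,x_scale=.01).x)
q=loc(p,w);r=np.hypot(q[:,0],q[:,1]);a=np.degrees(np.arctan2(q[:,1],q[:,0]))
# rim annulus centre
t=(q[:,2]>.0475)&(q[:,2]<.0505)&(r<.04); 
print('rim r range',np.percentile(r[t],[1,5,50,95,99]))
s=(r>.0265)&(r<.035)&(q[:,2]>.03)
for b0 in(-62,118):
  for b in range(b0,b0+16,1):
    t=s&(a>=b)&(a<b+1); print(b,t.sum(),(q[t,2]*1e3).round(0))
E
```

```text
[[0.5297 0.1372 0.01  ]
 [0.6544 0.1959 0.01  ]
 [0.6955 0.1075 0.01  ]
 [0.5705 0.0491 0.01  ]]
[np.float64(0.0971), np.float64(0.1378), np.float64(0.0975), np.float64(0.1379)]
25.20322872287245
25.039258626263553
24.878344612138505
24.934320143452922
plate ctr [0.61250735 0.12245117 0.01      ]
plate z 0.008670837236771532 bench -0.001337309257469046
[ 0.60662404  0.12073126 25.         25.        ] 1663 396 inner only [0.60694512 0.12085916]
rim r range [0.02529749 0.02586588 0.03117678 0.03568294 0.03633874]
-62 5 [49. 48. 48. 48. 50.]
-61 3 [48. 49. 50.]
-60 1 [49.]
-59 2 [49. 49.]
-58 8 [49. 48. 50. 49. 49. 49. 48. 50.]
-57 2 [49. 50.]
-56 4 [49. 49. 48. 48.]
-55 5 [48. 48. 49. 50. 49.]
-54 4 [39. 50. 39. 47.]
-53 20 [41. 38. 42. 49. 45. 42. 40. 38. 48. 48. 47. 45. 44. 43. 41. 49. 47. 45.
 49. 48.]
-52 15 [37. 44. 40. 49. 46. 45. 45. 43. 39. 38. 49. 48. 44. 49. 46.]
-51 10 [41. 40. 39. 38. 46. 43. 39. 49. 42. 47.]
-50 2 [43. 39.]
-49 4 [39. 37. 39. 39.]
-48 5 [39. 39. 37. 39. 39.]
-47 2 [39. 40.]
118 3 [50. 49. 48.]
119 2 [48. 48.]
120 3 [49. 48. 49.]
121 5 [49. 48. 48. 49. 50.]
122 3 [48. 50. 48.]
123 4 [48. 49. 49. 48.]
124 3 [49. 49. 48.]
125 2 [49. 48.]
126 3 [49. 48. 48.]
127 3 [49. 48. 48.]
128 1 [48.]
129 0 []
130 0 []
131 0 []
132 0 []
133 0 []
```

```bash
python3 -m jog '[[[-0.04,-0.03,0],[0,0,0],100],[[-0.04,-0.045,0],[0,0,0],100],[[-0.04,-0.045,0],[0,0,0],100],[[-0.01,-0.06,0],[0,0,0],100],[[0,-0.06,0],[0,0,0],100]]';python3 -m jog '[[[0,-0.06,-0.02],[0,0,0],100],[[0,-0.06,-0.02],[0,0,0],100],[[0,-0.03,0],[0,0,0],100],[[0,0,0],[0,0,0],100]]'; python3 - <<'E'
from h import *
print(sensors.get_obs()['position'])
snap('wrist','wrist2')
E
```

```text
clock: 1.2
position: [0.4858, -0.1706, 0.3342]
ee_rot: [0.707, 0.707, -0.007, -0.006]
ft_force: [0.9, -0.5, -0.4]
grip_width: 1.001
clock: 1.7
position: [0.4787, -0.3261, 0.2895]
ee_rot: [0.712, 0.702, -0.01, -0.009]
ft_force: [-0.2, 1.5, 0.7]
grip_width: 1.004
[ 0.47866988 -0.32609131  0.28953957]
```

View pics/wrist2.png

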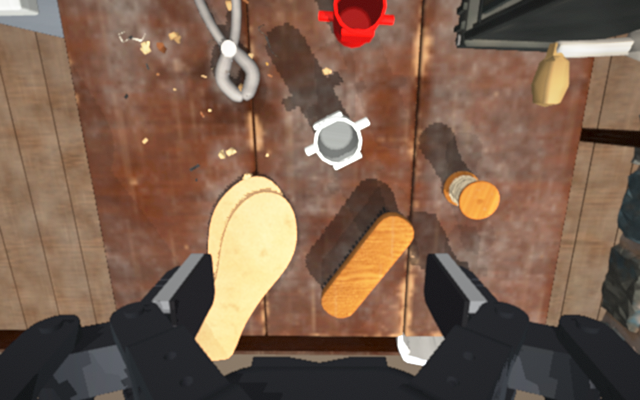

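```bash
python3 - <<'E'
from h import *
crop('wrist2',290,95,390,185,7,'c5')
w=pts('wrist2')[95:185,290:390].reshape(-1,3)
w=w[np.isfinite(w[:,2])]
print('bench',np.median(w[abs(w[:,2])<.006][:,2]),'max',np.percentile(w[:,2],99.8))
t=w[(w[:,2]>.083)];print(len(t),cv2.minEnclosingCircle(np.float32(t[:,:2]*1000)))
e=w[(w[:,2]>.038)&(w[:,2]<.052)];c=np.array(cv2.minEnclosingCircle(np.float32(t[:,:2]*1000))[0])/1000
r=np.hypot(*(e[:,:2]-c).T)
for s in((r>.026)&(r<.037),):
  d=e[s,:2]-c; a=np.arctan2(d[:,1],d[:,0]);print(len(a),np.degrees(np.angle(np.mean(np.exp(2j*a)))/2)); print(np.sort(np.degrees(a)).round(0), r[s].max())
E
```

```text
bench -0.0011679762057324225 max 0.09181572123929761
713 ((490.9891357421875, -294.1981201171875), 25.840898513793945)
167 26.41375069092937
[-162. -162. -162. -161. -161. -160. -160. -160. -160. -160. -160. -159.
 -159. -159. -159. -159. -159. -159. -158. -158. -158. -158. -157. -157.
 -157. -157. -157. -156. -156. -156. -156. -155. -155. -155. -155. -155.
 -154. -154. -154. -154. -154. -154. -153. -153. -153. -153. -153. -152.
 -152. -152. -152. -151. -151. -151. -151. -150. -150. -150. -150. -149.
 -149. -149. -149. -149. -149. -149. -148. -148. -148. -148. -148. -147.
 -147. -147. -146. -146. -146. -145. -145. -144. -143.   17.   18.   18.
   18.   19.   19.   19.   20.   20.   20.   20.   20.   21.   21.   21.
   21.   21.   22.   22.   22.   22.   22.   23.   23.   23.   23.   23.
   24.   24.   24.   24.   24.   25.   25.   25.   25.   25.   25.   26.
   26.   26.   26.   26.   27.   27.   27.   27.   27.   28.   28.   28.
   28.   28.   28.   29.   29.   29.   29.   30.   30.   30.   30.   30.
   30.   31.   31.   31.   31.   31.   32.   32.   32.   32.   32.   32.
   33.   33.   33.   33.   33.   33.   34.   34.   34.   34.   35.] 0.03548168147836564
```

View pics/c5.png

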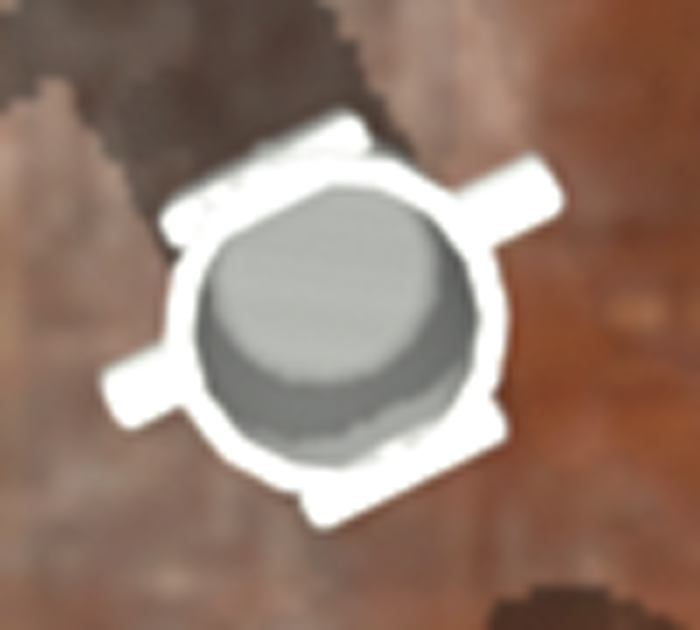

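```bash
cat >> h.py <<'E'
def tgt(zdir,ydir):
    z=np.array(zdir,float);z/=np.linalg.norm(z);y=np.array(ydir,float);y-=z*(y@z);y/=np.linalg.norm(y)
    return R.from_matrix(np.stack([np.cross(y,z),y,z],1))
def delta(pos,rot):
    o=sensors.get_obs();r=R.from_quat(o['ee_rot'])
    print('clock',round(o['clock'],2),'pos',o['position'].round(4),'dpos',(np.array(pos)-o['position']).round(4),'drot',(rot*r.inv()).as_rotvec().round(4),'|%.1f deg|'%np.degrees((rot*r.inv()).magnitude()),'F',o['ft_force'].round(1),'T',o['torque'].round(2),'w',round(float(o['grip_width']),3),'q',o['joint_pos'].round(2))
C=lambda d:(np.cos(np.radians(d)),np.sin(np.radians(d)),0)
E
python3 -m jog '[[[0.004,0.011,-0.02],[0,0,-0.18],100],[[0.004,0.011,-0.02],[0,0,-0.18],100],[[0.004,0.011,-0.03],[0,0,-0.18],100],[[0,0,-0.03],[0,0,-0.18],100],[[0,0,-0.03],[0,0,-0.18],100]]'
python3 - <<'E'
from h import *
delta([.491,-.294,.12],tgt([0,0,-1],C(26.3-90)))
E
```

```text
clock: 2.38
position: [0.4919, -0.2847, 0.1559]
ee_rot: [0.95, 0.313, -0.003, -0.013]
ft_force: [0.4, 0.2, -1.0]
grip_width: 1.003
clock 2.38 pos [ 0.4919 -0.2847  0.1559] dpos [-0.0009 -0.0093 -0.0359] drot [-0.0236 -0.0117 -0.1787] |10.3 deg| F [ 0.4  0.2 -1. ] T [-0.08  0.01  0.03] w 1.003 q [ 0.22  0.3   0.27  1.73 -0.1   1.15 -0.41]
```

```bash
python3 -m jog '[[[-0.001,-0.009,0],[-0.024,-0.012,-0.178],100],[[0,0,0],[0,0,0],100]]'
python3 - <<'E'
from h import *
delta([.491,-.294,.12],tgt([0,0,-1],C(26.3-90)))
snap('wrist','wrist3')
E
```

```text
clock: 2.62
position: [0.4894, -0.2901, 0.1525]
ee_rot: [0.974, 0.227, -0.002, -0.002]
ft_force: [-0.3, -0.2, 0.0]
grip_width: 0.998
clock 2.62 pos [ 0.4894 -0.2901  0.1525] dpos [ 0.0016 -0.0039 -0.0325] drot [-0.0027 -0.0045  0.0014] |0.3 deg| F [-0.3 -0.2  0. ] T [ 0.02 -0.04  0.  ] w 0.998 q [ 0.2   0.29  0.3   1.75 -0.1   1.13 -0.58]
```

View pics/wrist3.png

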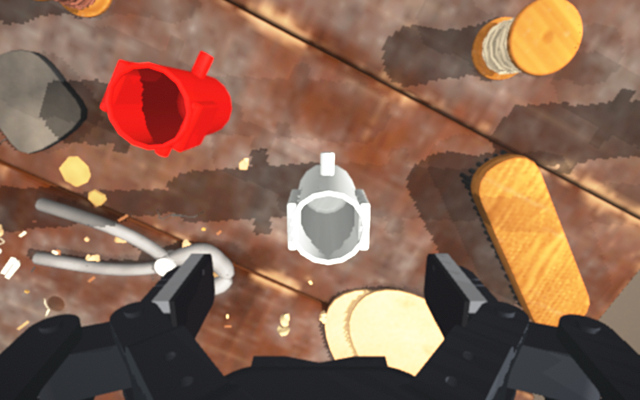

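```bash
python3 - <<'E'
from h import *
w=pts('wrist3')[140:275,275:385].reshape(-1,3)
w=w[np.isfinite(w[:,2])]
t=w[(w[:,2]>.085)&(w[:,2]<.095)];print(len(t),cv2.minEnclosingCircle(np.float32(t[:,:2]*1000)),cv2.minAreaRect(np.float32(t[:,:2]*1000)), np.median(t[:,2]))
E
```

```text
1993 ((492.0452880859375, -294.41302490234375), 26.210603713989258) ((491.9039611816406, -294.37518310546875), (43.372581481933594, 45.94779968261719), 26.33759880065918) 0.08962414151690051
```

```bash
python3 -m jog '[[[0.0023,-0.0042,0],[0,0,0],100],[[0,0,-0.03],[0,0,0],100],[[0,0,-0.03],[0,0,0],100],[[0,0,-0.012],[0,0,0],100]]'
python3 - <<'E'
from h import *
delta([.4917,-.2943,.077],tgt([0,0,-1],C(26.3-90)))
E
```

```text
clock: 3.18
position: [0.4946, -0.2934, 0.0812]
ee_rot: [0.972, 0.235, 0.001, -0.002]
ft_force: [0.1, 0.5, 0.1]
grip_width: 0.994
clock 3.17 pos [ 0.4946 -0.2934  0.0812] dpos [-0.0029 -0.0009 -0.0042] drot [-0.0036  0.0002 -0.0151] |0.9 deg| F [0.1 0.5 0.1] T [ 0.03  0.02 -0.05] w 0.994 q [ 0.22  0.38  0.29  1.79 -0.13  0.99 -0.54]
```

```bash
python3 -m jog '[[[-0.003,-0.001,-0.004],[-0.004,0,-0.015],100],[[0,0,0],[0,0,0],0],[[0,0,0],[0,0,0],0],[[0,0,0],[0,0,0],0],[[0,0,0],[0,0,0],0]]' 80
python3 - <<'E'
from h import *
delta([.4917,-.2943,.077],tgt([0,0,-1],C(26.3-90)))
E
```

```text
clock: 3.8
position: [0.4927, -0.2951, 0.0796]
ee_rot: [0.974, 0.228, 0.001, 0.001]
ft_force: [-1.4, -0.2, -1.9]
grip_width: 0.526
clock 3.8 pos [ 0.4927 -0.2951  0.0796] dpos [-0.001   0.0008 -0.0026] drot [ 0.0015  0.0031 -0.0012] |0.2 deg| F [-1.4 -0.2 -1.9] T [-0.02  0.06  0.03] w 0.526 q [ 0.22  0.38  0.29  1.8  -0.13  0.98 -0.55]
```

```bash
python3 -m jog '[[[0,0,0.02],[0,0,0],0],[[0,0,0.04],[0,0,0],0],[[0,0,0.055],[0,0,0],0],[[0,0,0.055],[0,0,0],0],[[0,0,0.05],[0,0,0],0]]';python3 -m jog '[[[0,0,0.05],[0,0,0],0],[[0,0,0],[0,0,0],0]]'
python3 - <<'E'
from h import *
delta([.4917,-.2943,.077],tgt([0,0,-1],C(26.3-90)))
snap('wrist','wrist4')
snap('side','side4')
crop('side4',250,60,450,220,4,'c6')
E
```

```text
clock: 4.42
position: [0.489, -0.2931, 0.3012]
ee_rot: [0.974, 0.228, -0.003, -0.002]
ft_force: [0.9, -0.2, -0.9]
grip_width: 0.527
clock: 4.68
position: [0.4895, -0.2938, 0.3572]
ee_rot: [0.974, 0.228, 0.0, 0.0]
ft_force: [0.0, 0.5, -3.1]
grip_width: 0.527
clock 4.67 pos [ 0.4895 -0.2938  0.3572] dpos [ 0.0022 -0.0005 -0.2802] drot [ 0.0005  0.0002 -0.0014] |0.1 deg| F [ 0.   0.5 -3.1] T [-0.03  0.04  0.01] w 0.527 q [ 0.18  0.17  0.33  1.45 -0.06  1.53 -0.6 ]
```

View pics/wrist4.png

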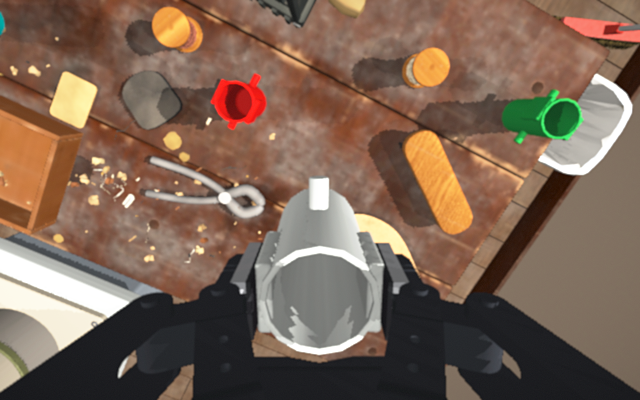

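View pics/c6.png

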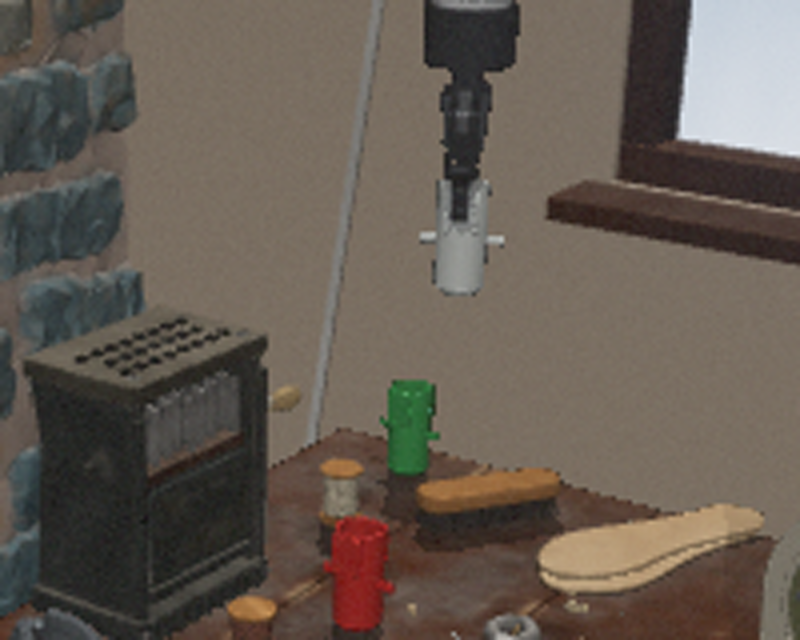

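```bash
python3 - <<'E'
from h import *
o=sensors.get_obs();M=R.from_quat(o['ee_rot']).as_matrix()
w=pts('wrist4')
q=((w-o['position'])@M)
b=q[180:360,255:390].reshape(-1,3)
t=b[(b[:,2]<-.005)&(b[:,2]>-.03)&(np.hypot(b[:,0],b[:,1])<.03)]
print(len(t),np.percentile(t[:,2],[2,20,50]),[ (np.percentile(t[:,i],1),np.percentile(t[:,i],99)) for i in(0,1)])
e=q[178:208,305:333].reshape(-1,3);e=e[(abs(e[:,0])<.05)&(abs(e[:,0])>.028)];print(len(e),e.mean(0),e.min(0),e.max(0))
E
```

```text
7446 [-0.02361846 -0.01614917 -0.01412261] [(np.float64(-0.019788926449145927), np.float64(0.021709034118318874)), (np.float64(-0.021019749278432975), np.float64(0.025107120094825075))]
425 [0.01714404 0.00228004 0.093986  ] [-0.04900952 -0.01588583  0.0255999 ] [0.03579929 0.02201211 0.35658009]
```

```bash
cat >> h.py <<'E'
SO=np.array([.607,.121,.045]);YAW=25;SX=-38.
A=R.from_euler('ZY',[YAW,-25],degrees=True).as_matrix()
GL=.0785
def sock(zc,ang,dx=0,dy=0):
    """TCP target with cup origin at socket z zc (m), cup x at ang deg; dx,dy offset in tilt frame"""
    a=np.radians(ang+SX); x=A@[np.cos(a),np.sin(a),0]; ax=A[:,2]
    rot=R.from_matrix(np.stack([x,np.cross(-ax,x),-ax],1))
    return SO+A@[dx,dy,zc+GL],rot
def where():
    o=sensors.get_obs();M=R.from_quat(o['ee_rot']).as_matrix()
    p=(o['position']+M[:,2]*GL-SO)@A; m=A.T@M
    return dict(clock=round(float(o['clock']),2),cup_mm=(p*1e3).round(1),ang=round(float(np.degrees(np.arctan2(m[1,0],m[0,0]))-SX),1),tilt_deg=np.degrees(m[:2,2]).round(2),F=(A.T@o['ft_force']).round(1),T=(A.T@o['torque']).round(2),w=round(float(o['grip_width']),3),q=o['joint_pos'].round(2))
E
python3 - <<'E'
from h import *
delta(*sock(.075,82))
E
```

```text
clock 4.78 pos [ 0.4886 -0.2929  0.3528] dpos [ 0.0596  0.3865 -0.1687] drot [ 0.0289 -0.4519  0.7312] |49.3 deg| F [ 0.6  0.9 -2.4] T [ 0.02  0.01 -0.04] w 0.518 q [ 0.18  0.18  0.33  1.45 -0.06  1.53 -0.6 ]
```

```bash
python3 -m jog '[[[-0.005,0.04,0],[0.005,-0.06,0.1],0],[[0,0.055,0],[0.005,-0.08,0.13],0],[[0,0.055,0],[0.005,-0.08,0.13],0],[[0,0.055,0],[0.005,-0.08,0.13],0],[[0,0.055,0],[0.005,-0.08,0.13],0]]';python3 -m jog '[[[0.01,0.055,0],[0.004,-0.06,0.1],0],[[0.015,0.04,0],[0,0,0],0],[[0.015,0.02,-0.01],[0,0,0],0],[[0,0,0],[0,0,0],0]]'
python3 - <<'E'
from h import *
delta(*sock(.075,82));print(where())
E
```

```text
clock: 5.4
position: [0.4796, -0.0274, 0.3413]
ee_rot: [0.838, 0.515, 0.178, 0.028]
ft_force: [0.6, 0.8, -2.4]
grip_width: 0.525
clock: 5.9
position: [0.5151, 0.0948, 0.3224]
ee_rot: [0.803, 0.56, 0.201, 0.03]
ft_force: [-0.6, -0.1, -2.2]
grip_width: 0.527
clock 5.9 pos [0.5151 0.0948 0.3224] dpos [ 0.0331 -0.0012 -0.1383] drot [ 0.0074 -0.0255 -0.0135] |1.7 deg| F [-0.6 -0.1 -2.2] T [-0.26  0.57 -0.01] w 0.527 q [-0.13 -0.19 -0.07  1.92 -0.14  1.01 -0.5 ]
{'clock': 5.9, 'cup_mm': array([ 29.7,  15.8, 212.8]), 'ang': 82.6, 'tilt_deg': array([-1.51,  0.53]), 'F': array([-1.4,  0.2, -1.7]), 'T': array([ 0.  ,  0.63, -0.01]), 'w': 0.527, 'q': array([-0.13, -0.19, -0.07,  1.92, -0.14,  1.01, -0.5 ])}
```

```bash
python3 -m jog '[[[0.01,0,-0.04],[0.0074,-0.0255,-0.0135],0],[[0.012,0,-0.045],[0,0,0],0],[[0.011,0,-0.04],[0,0,0],0],[[0,0,-0.008],[0,0,0],0],[[0,0,0],[0,0,0],0]]'
python3 - <<'E'
from h import *
delta(*sock(.075,82));print(where())
snap('wrist','wrist5');snap('side','side5');snap('scene','scene5')
crop('side5',190,130,350,290,4,'c7')
crop('scene5',270,110,430,230,5,'c8')
E
```

```text
clock: 6.52
position: [0.5453, 0.0903, 0.1827]
ee_rot: [0.806, 0.552, 0.211, 0.036]
ft_force: [-0.2, -0.1, -0.8]
grip_width: 0.521
clock 6.53 pos [0.5453 0.0903 0.1827] dpos [0.0029 0.0033 0.0014] drot [ 0.0021 -0.0053  0.0044] |0.4 deg| F [-0.2 -0.1 -0.8] T [-0.21  0.56 -0.  ] w 0.521 q [-0.13 -0.02 -0.05  2.08 -0.17  0.67 -0.45]
{'clock': 6.53, 'cup_mm': array([-4.7, -1.9, 75.4]), 'ang': 81.8, 'tilt_deg': array([-0.33, -0.09]), 'F': array([-0.5, -0. , -0.6]), 'T': array([ 0.04,  0.6 , -0.02]), 'w': 0.521, 'q': array([-0.13, -0.02, -0.05,  2.08, -0.17,  0.67, -0.45])}
```

View pics/c7.png

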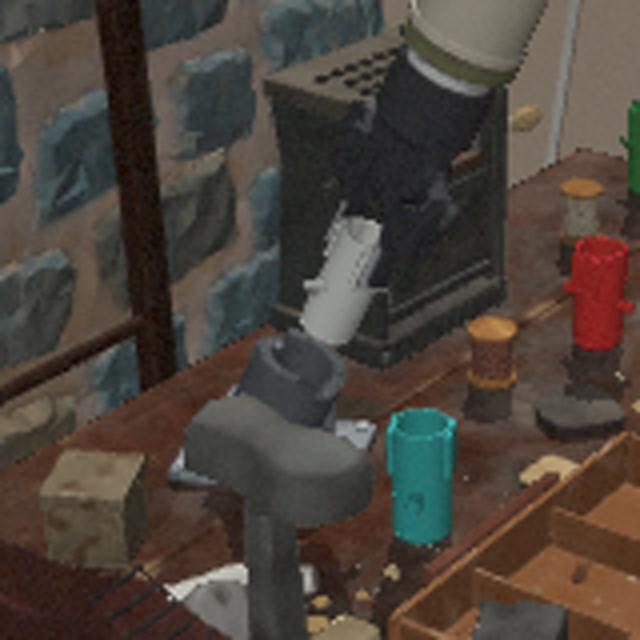

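View pics/c8.png

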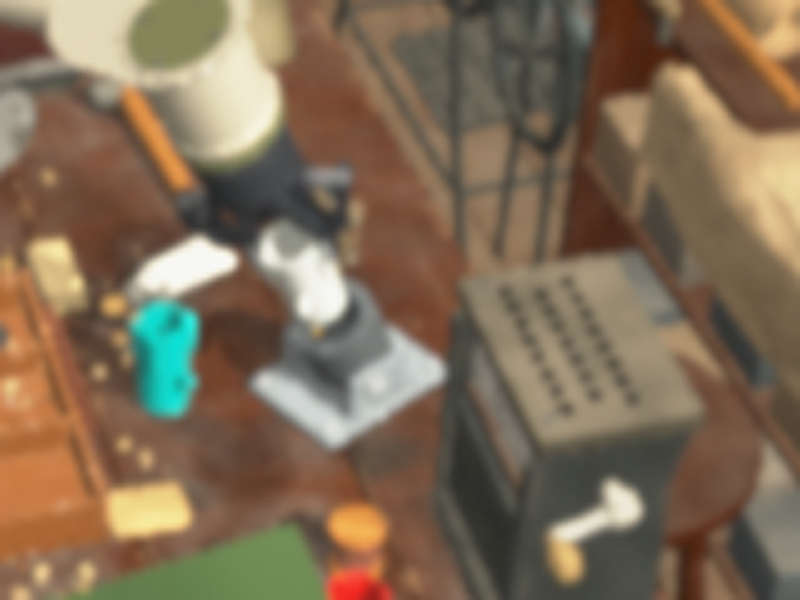

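View pics/wrist5.png

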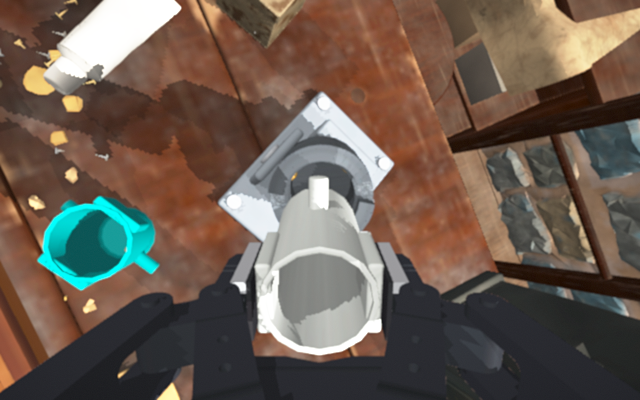

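```bash
python3 -m jog '[[[0.003,0.0035,0.001],[0.002,-0.005,0.004],0],[[0,0,0],[0,0,0],0]]'
python3 - <<'E'
from h import *
delta(*sock(.075,82));print(where())
E
```

```text
clock: 6.92
position: [0.5503, 0.0948, 0.188]
ee_rot: [0.804, 0.553, 0.217, 0.037]
ft_force: [0.1, -0.2, -1.8]
grip_width: 0.528
clock 6.92 pos [0.5503 0.0948 0.188 ] dpos [-0.0021 -0.0012 -0.0039] drot [-0.0013  0.0069 -0.0004] |0.4 deg| F [ 0.1 -0.2 -1.8] T [-0.31  0.61 -0.01] w 0.528 q [-0.14 -0.02 -0.06  2.07 -0.17  0.67 -0.45]
{'clock': 6.92, 'cup_mm': array([ 4.4,  0.1, 77.5]), 'ang': 82.1, 'tilt_deg': array([ 0.39, -0.08]), 'F': array([-0.7, -0.2, -1.7]), 'T': array([-0.03,  0.68, -0.  ]), 'w': 0.528, 'q': array([-0.14, -0.02, -0.06,  2.07, -0.17,  0.67, -0.45])}
```

```bash
for i in 1 2 3; do python3 -m jog '[[[0,0,0],[0,0,0],0]]' >/dev/null; python3 -c "
from h import *
d=where();print(d['clock'],d['cup_mm'],d['ang'],d['tilt_deg'])"; done
```

```text
7.05 [ 4.8  0.1 77.8] 82.1 [ 0.43 -0.09]
7.17 [ 4.9  0.1 77.9] 82.1 [ 0.44 -0.09]
7.3 [ 4.9  0.1 78. ] 82.1 [ 0.44 -0.09]
```

```bash
python3 -m jog '[[[-0.004,-0.0019,-0.0021],[-0.001,0.007,0],0],[[0,0,0],[0,0,0],0],[[0.0077,0.0036,-0.0181],[0,0,0],0],[[0,0,0],[0,0,0],0]]'
python3 - <<'E'
from h import *
delta(*sock(.055,82));print(where())
E
```

```text
clock: 7.8
position: [0.5539, 0.0963, 0.1679]
ee_rot: [0.805, 0.553, 0.214, 0.036]
ft_force: [-0.8, -0.2, -1.6]
grip_width: 0.525
clock 7.8 pos [0.5539 0.0963 0.1679] dpos [ 0.002   0.0009 -0.0019] drot [-0.0002  0.     -0.0003] |0.0 deg| F [-0.8 -0.2 -1.6] T [-0.29  0.61  0.03] w 0.525 q [-0.14  0.01 -0.06  2.08 -0.17  0.63 -0.44]
{'clock': 7.8, 'cup_mm': array([-1.2,  0.1, 57.6]), 'ang': 82.0, 'tilt_deg': array([0.01, 0.02]), 'F': array([-1.4,  0.2, -1.1]), 'T': array([0.01, 0.67, 0.03]), 'w': 0.525, 'q': array([-0.14,  0.01, -0.06,  2.08, -0.17,  0.63, -0.44])}
```

```bash
python3 -m jog '[[[0.0087,0.0041,-0.0176],[0,0,0],0],[[0,0,0],[0,0,0],0]]'
python3 -c "
from h import *
print(where())"
```

```text
clock: 8.05
position: [0.563, 0.1003, 0.1514]
ee_rot: [0.804, 0.553, 0.214, 0.036]
ft_force: [-0.3, 0.3, -2.7]
grip_width: 0.522
{'clock': 8.05, 'cup_mm': array([ 0.9, -0.2, 38.5]), 'ang': 82.0, 'tilt_deg': array([ 0.06, -0.  ]), 'F': array([-1.3,  0.4, -2.4]), 'T': array([-0.01,  0.68, -0.  ]), 'w': 0.522, 'q': array([-0.14,  0.06, -0.06,  2.08, -0.17,  0.59, -0.44])}
```

Foot is inside the rim with no contact force. Continue down toward z = 12 mm.

```bash
python3 -m jog '[[[0.0051,0.0024,-0.0140],[0,0,0],0],[[0,0,0],[0,0,0],0]]'
python3 -c "
from h import *
print(where())"
```

```text
clock: 8.3
position: [0.5679, 0.1029, 0.1389]
ee_rot: [0.804, 0.553, 0.214, 0.036]
ft_force: [0.3, -0.3, -1.6]
grip_width: 0.522
{'clock': 8.3, 'cup_mm': array([ 0.8,  0.2, 24.8]), 'ang': 82.0, 'tilt_deg': array([0.1 , 0.03]), 'F': array([-0.5, -0.4, -1.5]), 'T': array([-0.04,  0.67, -0.01]), 'w': 0.522, 'q': array([-0.15,  0.08, -0.06,  2.08, -0.18,  0.56, -0.44])}
```

```bash
python3 -m jog '[[[0.0027,0.0013,-0.0080],[0,0,0],0],[[0,0,0],[0,0,0],0]]'
python3 -c "
from h import *
print(where())"; python3 -m jog '[[[0.0015,0.0007,-0.0036],[0,0,0],0],[[0,0,0],[0,0,0],0]]'
python3 -c "
from h import *
print(where())"
```

```text
clock: 8.55
position: [0.5712, 0.1042, 0.1318]
ee_rot: [0.804, 0.553, 0.215, 0.036]
ft_force: [0.2, 1.0, -2.8]
grip_width: 0.525
{'clock': 8.55, 'cup_mm': array([ 1. , -0.1, 16.9]), 'ang': 82.0, 'tilt_deg': array([ 0.2 , -0.01]), 'F': array([-0.6,  0.9, -2.8]), 'T': array([ 0.01,  0.67, -0.02]), 'w': 0.525, 'q': array([-0.15,  0.1 , -0.06,  2.08, -0.18,  0.54, -0.44])}
clock: 8.8
position: [0.5728, 0.1049, 0.1283]
ee_rot: [0.804, 0.553, 0.215, 0.036]
ft_force: [-0.8, 0.1, -3.4]
grip_width: 0.525
{'clock': 8.8, 'cup_mm': array([ 1.3, -0.2, 12.9]), 'ang': 82.0, 'tilt_deg': array([ 0.22, -0.01]), 'F': array([-2.1,  0.4, -2.8]), 'T': array([ 0.23,  0.77, -0.01]), 'w': 0.525, 'q': array([-0.15,  0.11, -0.06,  2.08, -0.18,  0.53, -0.44])}
```

```bash
for i in 1; do python3 -m jog '[[[-0.0001,0,-0.0024],[0,0.003,0],0],[[0,0,0],[0,0,0],0]]' ; python3 -c "
from h import *
print(where())"; done;  python3 -m jog '[[[0.0008,0.0004,-0.0018],[0,0,0],0],[[0,0,0],[0,0,0],0]]'
python3 -c "
from h import *
print(where())"
```

```text
clock: 9.05
position: [0.5731, 0.1051, 0.1265]
ee_rot: [0.804, 0.553, 0.215, 0.035]
ft_force: [-2.5, 0.6, -2.4]
grip_width: 0.525
{'clock': 9.05, 'cup_mm': array([ 0.7, -0. , 11.1]), 'ang': 82.0, 'tilt_deg': array([0.12, 0.06]), 'F': array([-2.8,  1.6, -1.3]), 'T': array([0.56, 0.97, 0.08]), 'w': 0.525, 'q': array([-0.15,  0.11, -0.06,  2.08, -0.18,  0.53, -0.44])}
clock: 9.3
position: [0.5739, 0.1058, 0.1251]
ee_rot: [0.804, 0.553, 0.215, 0.035]
ft_force: [-2.1, 1.1, -2.7]
grip_width: 0.52
{'clock': 9.3, 'cup_mm': array([1. , 0.3, 9.5]), 'ang': 82.0, 'tilt_deg': array([0.13, 0.08]), 'F': array([-2.4,  1.8, -1.8]), 'T': array([ 0.45,  0.99, -0.04]), 'w': 0.52, 'q': array([-0.15,  0.12, -0.06,  2.08, -0.18,  0.53, -0.44])}
```

```bash
python3 -m jog '[[[0.0006,0.0003,-0.0018],[0,0,0],0],[[0,0,0],[0,0,0],0]]';python3 -c "
from h import *
print(where())";  python3 -m jog '[[[0.0006,0.0003,-0.0018],[0,0,0],0],[[0,0,0],[0,0,0],0]]'
python3 -c "
from h import *
print(where());snap('wrist','wrist6');snap('side','side6');crop('side6',210,160,330,250,6,'c9')"
```

```text
clock: 9.55
position: [0.574, 0.1059, 0.1249]
ee_rot: [0.804, 0.553, 0.215, 0.035]
ft_force: [-2.7, 0.4, -0.9]
grip_width: 0.523
{'clock': 9.55, 'cup_mm': array([1. , 0.4, 9.3]), 'ang': 82.0, 'tilt_deg': array([0.11, 0.1 ]), 'F': array([-2.4,  1.5,  0.2]), 'T': array([ 0.34,  1.18, -0.01]), 'w': 0.523, 'q': array([-0.15,  0.12, -0.06,  2.07, -0.18,  0.53, -0.44])}
clock: 9.8
position: [0.574, 0.1059, 0.125]
ee_rot: [0.804, 0.553, 0.214, 0.035]
ft_force: [-2.6, -0.0, -2.7]
grip_width: 0.525
{'clock': 9.8, 'cup_mm': array([1. , 0.4, 9.4]), 'ang': 82.0, 'tilt_deg': array([0.09, 0.12]), 'F': array([-3.3,  1.1, -1.4]), 'T': array([0.37, 1.12, 0.  ]), 'w': 0.525, 'q': array([-0.15,  0.12, -0.06,  2.07, -0.18,  0.53, -0.44])}
```

View pics/wrist6.png

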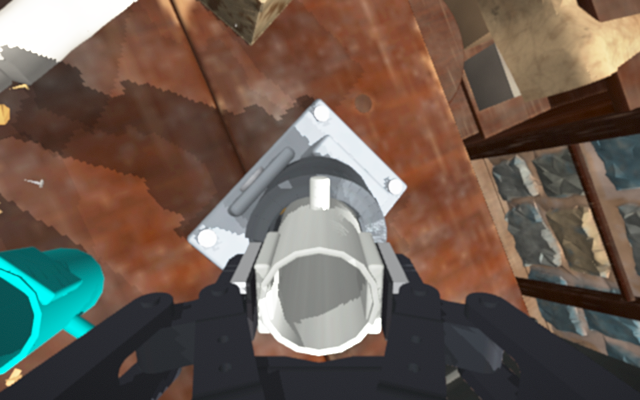

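View pics/c9.png

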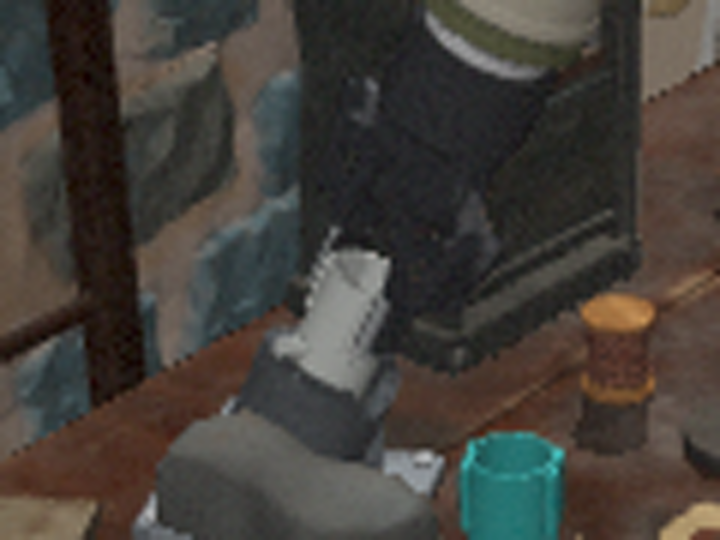

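```bash
python3 -m jog '[[[0.0019,0.0009,-0.0045],[0.057,0.027,-0.136],0],[[0.0019,0.0009,-0.0045],[0.057,0.027,-0.136],0]]' 110;python3 -c "
from h import *
print(where(),delta(*sock(.005,64)))"
```

```text
clock: 10.15
position: [0.5765, 0.1068, 0.124]
ee_rot: [0.878, 0.426, 0.217, 0.003]
ft_force: [-75.3, -20.9, 82.4]
grip_width: 0.524
clock 10.15 pos [0.5765 0.1068 0.124 ] dpos [-0.0015 -0.0007 -0.0033] drot [ 0.0034  0.0026 -0.0119] |0.7 deg| F [-75.3 -20.9  82.4] T [-1.    8.52  3.99] w 0.524 q [-0.18  0.12 -0.03  2.07 -0.19  0.53 -0.73]
{'clock': 10.15, 'cup_mm': array([2.9, 0.1, 7.3]), 'ang': 64.7, 'tilt_deg': array([0.05, 0.07]), 'F': array([-35. ,  12.9, 107.3]), 'T': array([4.13, 8.14, 2.47]), 'w': 0.524, 'q': array([-0.18,  0.12, -0.03,  2.07, -0.19,  0.53, -0.73])} None
```

```bash
python3 -m jog '[[[-0.0012,-0.0006,0.0012],[0,0,0],0]]';python3 -c "
from h import *
print(where())"
```

```text
clock: 10.28
position: [0.5749, 0.1059, 0.1259]
ee_rot: [0.879, 0.425, 0.217, 0.002]
ft_force: [-1.8, 1.6, -3.4]
grip_width: 0.522
{'clock': 10.28, 'cup_mm': array([ 2.1, -0. ,  9.9]), 'ang': 64.6, 'tilt_deg': array([0.06, 0.06]), 'F': array([-2.3,  2.2, -2.7]), 'T': array([0.52, 1.08, 0.  ]), 'w': 0.522, 'q': array([-0.18,  0.12, -0.03,  2.07, -0.19,  0.53, -0.74])}
```

```bash
python3 -m jog '[[[0.0002,0.0001,-0.0016],[0.038,0.018,-0.09],0],[[0.0006,0.0003,-0.0014],[0.038,0.018,-0.09],0]]';python3 -c "
from h import *
print(where())"
```

```text
clock: 10.52
position: [0.5761, 0.1063, 0.1243]
ee_rot: [0.917, 0.334, 0.217, -0.019]
ft_force: [-3.2, -0.5, 1.6]
grip_width: 0.522
{'clock': 10.53, 'cup_mm': array([ 2.7, -0.2,  7.8]), 'ang': 53.0, 'tilt_deg': array([0.15, 0.03]), 'F': array([-2.1,  0.9,  2.8]), 'T': array([0.27, 1.1 , 0.14]), 'w': 0.522, 'q': array([-0.2 ,  0.12, -0.01,  2.07, -0.19,  0.53, -0.93])}
```

```bash
python3 -m jog '[[[0.0008,0.0004,-0.0019],[0.045,0.021,-0.108],0],[[0.0008,0.0004,-0.0019],[0.045,0.021,-0.108],0]]';python3 -c "
from h import *
print(where())"
```

```text
clock: 10.78
position: [0.5779, 0.1067, 0.1218]
ee_rot: [0.951, 0.219, 0.213, -0.044]
ft_force: [-20.6, -3.8, 20.4]
grip_width: 0.523
{'clock': 10.78, 'cup_mm': array([ 3.3, -0.8,  4.8]), 'ang': 38.9, 'tilt_deg': array([ 0.18, -0.11]), 'F': array([-9.7,  5.3, 27.1]), 'T': array([1.45, 2.51, 0.33]), 'w': 0.523, 'q': array([-0.23,  0.13,  0.02,  2.07, -0.2 ,  0.52, -1.18])}
```

```bash
python3 -m jog '[[[0.0000,0.0002,-0.0021],[0.045,0.021,-0.108],0],[[0.0008,0.0004,-0.0019],[0.045,0.021,-0.108],0]]';python3 -c "
from h import *
print(where())"
```

```text
clock: 11.02
position: [0.5782, 0.1073, 0.1194]
ee_rot: [0.971, 0.101, 0.206, -0.069]
ft_force: [-18.8, -5.0, 19.5]
grip_width: 0.522
{'clock': 11.03, 'cup_mm': array([ 2.8, -0.5,  2.4]), 'ang': 24.9, 'tilt_deg': array([ 0.14, -0.2 ]), 'F': array([-9.1,  3.4, 25.8]), 'T': array([0.92, 2.53, 0.37]), 'w': 0.522, 'q': array([-0.25,  0.13,  0.04,  2.08, -0.2 ,  0.52, -1.42])}
```

```bash
python3 -m jog '[[[0.0000,0.0002,-0.0021],[0.045,0.021,-0.108],0],[[0.0008,0.0004,-0.0019],[0.045,0.021,-0.108],0]]';python3 -c "
from h import *
print(where())"
```

```text
clock: 11.28
position: [0.5791, 0.1074, 0.1173]
ee_rot: [0.976, -0.018, 0.197, -0.093]
ft_force: [-25.7, -9.5, 33.2]
grip_width: 0.521
{'clock': 11.28, 'cup_mm': array([ 2.6, -1. ,  0.2]), 'ang': 10.9, 'tilt_deg': array([ 0.14, -0.33]), 'F': array([-10.7,   2.3,  41.6]), 'T': array([0.25, 3.13, 0.38]), 'w': 0.521, 'q': array([-0.28,  0.13,  0.07,  2.08, -0.2 ,  0.51, -1.66])}
```

```bash
python3 -m jog '[[[-0.0004,-0.0001,-0.0014],[0.04,0.019,-0.096],0],[[0.0004,0.0002,-0.0009],[0.03,0.014,-0.072],0]]';python3 -c "
from h import *
print(where())"
```

```text
clock: 11.52
position: [0.5793, 0.1067, 0.1173]
ee_rot: [0.97, -0.112, 0.187, -0.11]
ft_force: [-19.6, -4.2, 19.1]
grip_width: 0.521
{'clock': 11.53, 'cup_mm': array([ 2.5, -1.9,  0.2]), 'ang': -0.0, 'tilt_deg': array([ 0.12, -0.44]), 'F': array([-9.6,  4.5, 25.5]), 'T': array([0.77, 2.85, 0.37]), 'w': 0.521, 'q': array([-0.3 ,  0.13,  0.1 ,  2.08, -0.21,  0.51, -1.85])}
```

```bash
python3 -m jog '[[[0.0002,0.0003,-0.0011],[0.027,0.012,-0.063],0],[[0.0004,0.0002,-0.0009],[0.015,0.007,-0.036],0]]';python3 -c "
from h import *
print(where())"
```

```text
clock: 11.78
position: [0.579, 0.1056, 0.117]
ee_rot: [0.962, -0.166, 0.18, -0.12]
ft_force: [-20.9, -5.7, 21.1]
grip_width: 0.52
{'clock': 11.78, 'cup_mm': array([ 1.5, -2.8,  0.2]), 'ang': -6.4, 'tilt_deg': array([-0.  , -0.49]), 'F': array([-10.4,   3.7,  28.1]), 'T': array([0.65, 2.94, 1.64]), 'w': 0.52, 'q': array([-0.32,  0.13,  0.11,  2.08, -0.21,  0.51, -1.96])}
```

```bash
python3 -m jog '[[[0.0004,0.0002,-0.0009],[0.015,0.007,-0.036],0],[[0,0,0],[0,0,0],0]]';python3 -c "
from h import *
print(where())
snap('wrist','wrist7');snap('side','side7');snap('scene','scene7');crop('side7',210,160,330,250,6,'c10');crop('wrist7',200,120,440,300,3,'c11')"
```

```text
clock: 12.02
position: [0.5788, 0.1054, 0.117]
ee_rot: [0.96, -0.18, 0.178, -0.121]
ft_force: [3.4, -0.2, -8.4]
grip_width: 0.519
{'clock': 12.03, 'cup_mm': array([ 1.1, -3. ,  0.4]), 'ang': -8.1, 'tilt_deg': array([-0.09, -0.59]), 'F': array([-0.8, -1.6, -8.9]), 'T': array([-0.13,  0.64,  2.44]), 'w': 0.519, 'q': array([-0.32,  0.13,  0.12,  2.08, -0.2 ,  0.51, -1.99])}
```

View pics/c10.png

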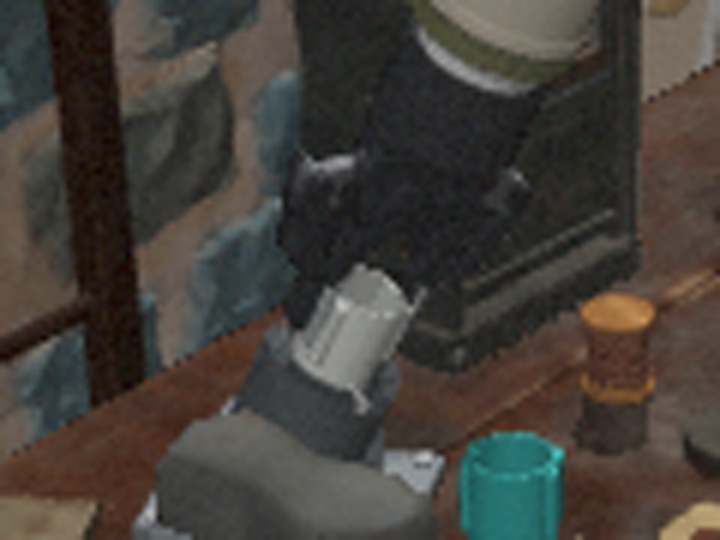

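View pics/c11.png

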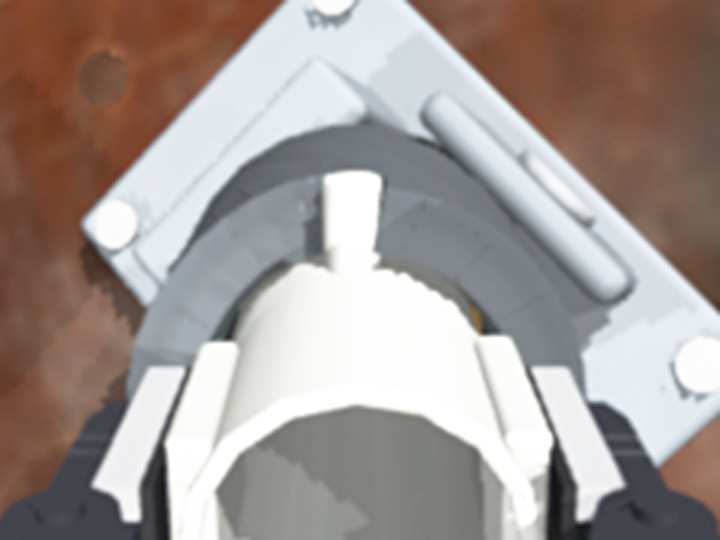

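```bash
cat > chk.py <<'E'
import sys
from h import *
f=sys.argv[1]
w=pts(f)+[0,0,.0013];q=((w-SO)@A).reshape(-1,3)
q=q[np.isfinite(q[:,2])]
r=np.hypot(q[:,0],q[:,1]);a=np.degrees(np.arctan2(q[:,1],q[:,0]))-SX; a=(a+180)%360-180
t=(r>.0165)&(r<.024)&(q[:,2]>.085)&(q[:,2]<.1);print('cup top z mm',t.sum(),(np.percentile(q[t,2],[50,90,95])*1e3).round(1) if t.any() else '')
h=(r>.027)&(r<.035)&(((a>75)&(a<150))|((a<-40)&(a>-105)))&(abs(q[:,2]-.049)<.006);print('tube rim high',h.sum(),np.median(q[h,2]))
print('axis xy from top', [ (np.percentile(q[t,i],2)*1e3).round(1) for i in (0,1)],[ (np.percentile(q[t,i],98)*1e3).round(1) for i in (0,1)])
for b in range(-40,40,2):
  o=[]
  for k in(0,180):
    aa=(a-k+180)%360-180
    s=(r>.028)&(r<.036)&(aa>=b)&(aa<b+2)&(q[:,2]>.03)&(q[:,2]<.06); o+= [int(s.sum()),(np.median(q[s,2])*1e3).round(1) if s.any() else None]
  print(b,*o)
E
python3 chk.py wrist7
```

```text
cup top z mm 5854 [91.  93.4 98.2]
tube rim high 861 0.048898598522096534
axis xy from top [np.float64(-19.9), np.float64(-22.5)] [np.float64(22.3), np.float64(19.9)]
-40 39 49.0 0 None
-38 39 48.9 0 None
-36 41 49.1 0 None
-34 39 49.3 0 None
-32 42 49.1 0 None
-30 46 49.1 0 None
-28 39 49.2 0 None
-26 43 49.0 0 None
-24 45 49.0 0 None
-22 43 49.0 0 None
-20 45 48.8 0 None
-18 44 49.0 0 None
-16 48 48.5 0 None
-14 43 47.3 0 None
-12 40 48.2 0 None
-10 52 48.6 0 None
-8 35 48.9 0 None
-6 44 48.6 0 None
-4 42 48.1 0 None
-2 40 47.0 0 None
0 33 44.7 0 None
2 35 39.2 0 None
4 38 38.9 0 None
6 38 39.0 0 None
8 40 38.9 0 None
10 43 39.4 0 None
12 39 39.7 0 None
14 40 40.3 0 None
16 40 41.0 0 None
18 45 41.0 0 None
20 38 41.3 0 None
22 42 41.8 0 None
24 44 42.0 0 None
26 40 42.6 0 None
28 44 42.9 0 None
30 38 43.0 0 None
32 45 43.5 0 None
34 45 43.9 0 None
36 43 44.2 0 None
38 49 44.8 0 None
```

```bash
python3 -m jog '[[[0.0001,0,-0.0004],[0,0,0],0],[[0,0,0],[0,0,0],0]]' 40; python3 -c "
from h import *
print(where())"; python3 -m jog '[[[0,0,0],[0,0,0],70],[[0,0,0],[0,0,0],85],[[0,0,0],[0,0,0],100],[[0,0,0],[0,0,0],100],[[0,0,0],[0,0,0],100]]';python3 -c "
from h import *
print(where());snap('wrist','wrist8');crop('wrist8',160,100,480,340,2.5,'c12')"; python3 chk.py wrist8|head -34
```

```text
clock: 12.42
position: [0.5788, 0.1054, 0.117]
ee_rot: [0.96, -0.178, 0.178, -0.121]
ft_force: [-2.1, -1.0, 0.1]
grip_width: 0.523
{'clock': 12.43, 'cup_mm': array([ 1.1, -3. ,  0.3]), 'ang': -7.9, 'tilt_deg': array([-0.12, -0.59]), 'F': array([-2.1, -0. ,  1.1]), 'T': array([0.06, 1.11, 2.25]), 'w': 0.523, 'q': array([-0.32,  0.13,  0.12,  2.08, -0.2 ,  0.51, -1.99])}
clock: 13.05
position: [0.5805, 0.1049, 0.1178]
ee_rot: [0.959, -0.181, 0.18, -0.122]
ft_force: [0.3, 0.4, 0.1]
grip_width: 1.0
{'clock': 13.05, 'cup_mm': array([ 2.9, -4.2,  0.6]), 'ang': -8.3, 'tilt_deg': array([ 0.08, -0.64]), 'F': array([ 0.5,  0.3, -0.1]), 'T': array([-0.02,  0.43, -0.02]), 'w': 1.0, 'q': array([-0.32,  0.13,  0.12,  2.08, -0.21,  0.51, -1.99])}
cup top z mm 5351 [90.9 92.8 93.1]
tube rim high 1479 0.04895208689825673
axis xy from top [np.float64(-19.8), np.float64(-22.2)] [np.float64(22.1), np.float64(20.3)]
-40 40 48.9 0 None
-38 45 48.9 0 None
-36 35 48.9 0 None
-34 46 49.3 0 None
-32 42 48.9 0 None
-30 43 48.8 0 None
-28 42 49.1 0 None
-26 40 49.0 0 None
-24 42 48.9 0 None
-22 41 49.0 0 None
-20 44 49.0 0 None
-18 42 48.8 0 None
-16 56 48.5 0 None
-14 48 39.6 0 None
-12 48 47.2 0 None
-10 43 48.7 0 None
-8 44 49.1 0 None
-6 45 49.3 0 None
-4 45 49.2 0 None
-2 45 48.9 0 None
0 42 47.9 0 None
2 34 46.3 0 None
4 33 39.0 0 None
6 37 39.1 0 None
8 40 39.0 0 None
10 40 39.6 0 None
12 38 39.8 0 None
14 43 40.3 0 None
16 40 40.5 0 None
18 41 40.9 0 None
20 41 41.5 0 None
```

View pics/c12.png

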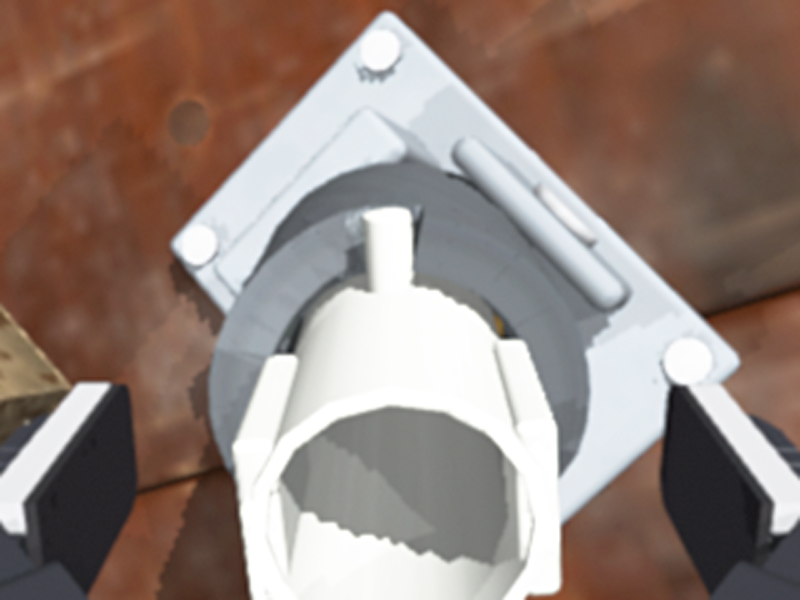

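```bash
python3 -c "
from h import *
delta(*sock(0.0005,-5,.0005,0))"
```

```text
clock 13.1 pos [0.5805 0.1049 0.1178] dpos [-0.0033  0.0021 -0.001 ] drot [-0.0134 -0.0044  0.0562] |3.3 deg| F [-0.7  0.3  0.3] T [-0.17  0.4  -0.02] w 0.998 q [-0.32  0.13  0.12  2.08 -0.21  0.51 -1.99]
```

```bash
python3 -m jog '[[[-0.0033,0.0021,0],[-0.0134,-0.0044,0.0562],100],[[0,0,0],[0,0,0],100]]';python3 -c "
from h import *
print(where());delta(*sock(0.0005,-5,.0005,0))"
```

```text
clock: 13.35
position: [0.5771, 0.1071, 0.1179]
ee_rot: [0.964, -0.152, 0.179, -0.121]
ft_force: [0.4, -0.2, 0.1]
grip_width: 0.998
{'clock': 13.35, 'cup_mm': array([1. , 0.1, 1.5]), 'ang': -5.0, 'tilt_deg': array([0.  , 0.01]), 'F': array([ 0.3, -0.3,  0. ]), 'T': array([-0.03,  0.46, -0.02]), 'w': 0.998, 'q': array([-0.31,  0.13,  0.1 ,  2.08, -0.22,  0.52, -1.92])}
clock 13.35 pos [0.5771 0.1071 0.1179] dpos [ 0.     -0.     -0.0011] drot [ 0.      0.0001 -0.0007] |0.0 deg| F [ 0.4 -0.2  0.1] T [-0.21  0.41 -0.03] w 0.998 q [-0.31  0.13  0.1   2.08 -0.22  0.52 -1.92]
```

Close, then a gentle push and twist.

```bash
python3 -m jog '[[[0,0,0],[0,0,0],0],[[0,0,0],[0,0,0],0],[[0,0,0],[0,0,0],0],[[0,0,0],[0,0,0],0]]' 60;python3 -c "
from h import *
print(where())"; python3 -m jog '[[[0.0004,0.0002,-0.0009],[0.007,0.003,-0.016],0],[[0.0003,0.0002,-0.0007],[0.004,0.002,-0.009],0]]';python3 -c "
from h import *
print(where())"
```

```text
clock: 13.85
position: [0.5772, 0.1064, 0.118]
ee_rot: [0.964, -0.154, 0.179, -0.121]
ft_force: [-0.6, 1.4, 0.3]
grip_width: 0.529
{'clock': 13.85, 'cup_mm': array([ 0.8, -0.6,  1.7]), 'ang': -5.1, 'tilt_deg': array([-0.01, -0.04]), 'F': array([0.2, 1.5, 0.3]), 'T': array([0.36, 0.31, 0.08]), 'w': 0.529, 'q': array([-0.31,  0.13,  0.11,  2.08, -0.22,  0.52, -1.92])}
clock: 14.1
position: [0.5775, 0.1063, 0.118]
ee_rot: [0.962, -0.167, 0.177, -0.123]
ft_force: [-15.3, -5.2, 18.1]
grip_width: 0.53
{'clock': 14.1, 'cup_mm': array([ 0.9, -0.9,  1.6]), 'ang': -6.7, 'tilt_deg': array([-0.03, -0.02]), 'F': array([-6.9,  1.8, 23.1]), 'T': array([0.51, 1.94, 1.08]), 'w': 0.53, 'q': array([-0.31,  0.13,  0.11,  2.08, -0.22,  0.52, -1.95])}
```

```bash
python3 -m jog '[[[0,0,0],[0,0,0],0],[[0,0,0],[0,0,0],60],[[0,0,0],[0,0,0],80],[[0,0,0],[0,0,0],100],[[0,0,0],[0,0,0],100]]';python3 -c "
from h import *
print(where());snap('wrist','wrist9');crop('wrist9',160,100,480,340,2.5,'c13')"; python3 chk.py wrist9|sed -n '1,3p;14,28p'
```

```text
clock: 14.72
position: [0.5776, 0.1066, 0.118]
ee_rot: [0.962, -0.167, 0.178, -0.123]
ft_force: [0.4, -0.2, -1.2]
grip_width: 1.003
{'clock': 14.72, 'cup_mm': array([ 1.1, -0.7,  1.5]), 'ang': -6.7, 'tilt_deg': array([-0.02, -0.02]), 'F': array([-0.3, -0.4, -1.2]), 'T': array([ 0.01,  0.43, -0.  ]), 'w': 1.003, 'q': array([-0.31,  0.13,  0.11,  2.08, -0.22,  0.52, -1.95])}
cup top z mm 5469 [91.4 93.2 93.5]
tube rim high 1472 0.048919579389996894
axis xy from top [np.float64(-19.6), np.float64(-22.2)] [np.float64(22.3), np.float64(20.4)]
-20 42 48.8 0 None
-18 41 48.8 0 None
-16 62 48.1 0 None
-14 42 40.4 0 None
-12 48 47.4 0 None
-10 44 48.5 0 None
-8 50 49.5 0 None
-6 47 49.4 0 None
-4 44 49.6 0 None
-2 49 49.1 0 None
0 45 48.2 0 None
2 35 46.5 0 None
4 30 39.2 0 None
6 36 39.1 0 None
8 38 38.9 0 None
```

View pics/c13.png

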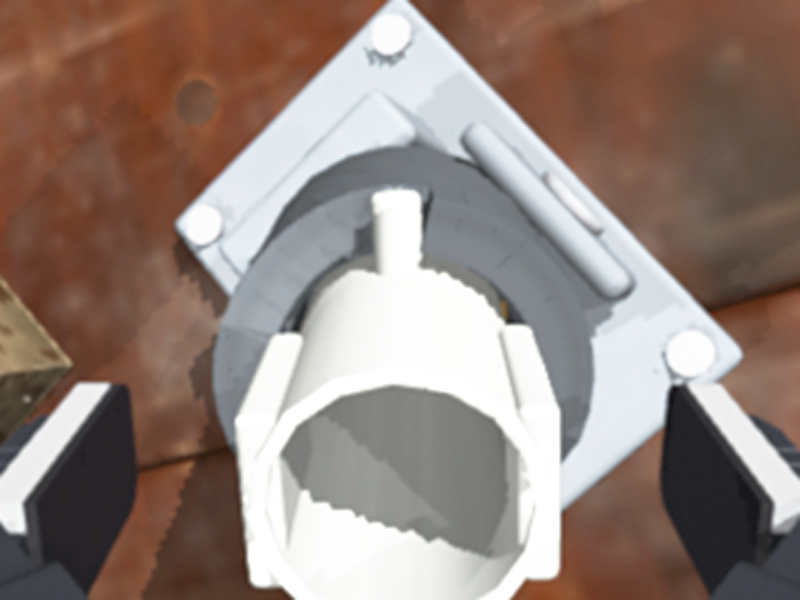

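```bash
python3 -m jog '[[[-0.008,-0.0037,0.019],[0,0,0],100],[[-0.015,-0.007,0.036],[0,0,0],100],[[-0.018,-0.008,0.042],[0,0,0],100],[[-0.018,-0.008,0.042],[0,0,0],100],[[0,0,0],[0,0,0],100]]';python3 -c "
from h import *
print(where());snap('wrist','wrist10');crop('wrist10',200,60,460,260,3,'c14')"; python3 chk.py wrist10
```

```text
clock: 15.4
position: [0.5161, 0.0789, 0.2607]
ee_rot: [0.962, -0.167, 0.177, -0.123]
ft_force: [0.6, 0.0, -1.4]
grip_width: 0.999
{'clock': 15.4, 'cup_mm': array([  0.3,   0.2, 159.3]), 'ang': -6.7, 'tilt_deg': array([-0.06, -0.03]), 'F': array([-0.1, -0.2, -1.5]), 'T': array([ 0.02,  0.47, -0.02]), 'w': 0.999, 'q': array([-0.3 , -0.18,  0.12,  2.05, -0.11,  0.85, -2.04])}
cup top z mm 942 [91.7 93.4 93.7]
tube rim high 542 0.04884042968045822
axis xy from top [np.float64(-20.0), np.float64(-22.2)] [np.float64(22.4), np.float64(21.1)]
-40 11 48.9 2 49.0
-38 11 48.9 3 48.4
-36 13 49.1 2 49.5
-34 11 48.8 2 49.0
-32 11 49.5 1 49.9
-30 12 49.2 2 48.9
-28 11 48.9 2 48.7
-26 13 48.9 2 49.5
-24 11 49.1 1 49.6
-22 13 49.2 0 None
-20 10 48.5 1 49.0
-18 12 49.3 1 48.4
-16 13 48.9 1 49.3
-14 16 42.5 0 None
-12 11 47.6 0 None
-10 9 48.4 0 None
-8 9 49.0 0 None
-6 19 49.7 0 None
-4 10 49.8 0 None
-2 13 49.0 0 None
0 11 48.5 0 None
2 10 46.2 0 None
4 8 39.2 0 None
6 13 39.3 0 None
8 9 39.1 0 None
10 11 39.0 0 None
12 12 39.7 0 None
14 10 40.0 0 None
16 12 41.0 0 None
18 10 41.3 0 None
20 12 41.7 1 41.0
22 9 41.8 1 40.8
24 12 42.1 1 41.9
26 11 42.7 2 43.1
28 12 42.7 3 42.5
30 11 43.0 3 42.5
32 9 43.1 3 43.4
34 13 44.4 1 43.3
36 10 43.7 0 None
38 12 44.6 0 None
```

View pics/wrist10.png

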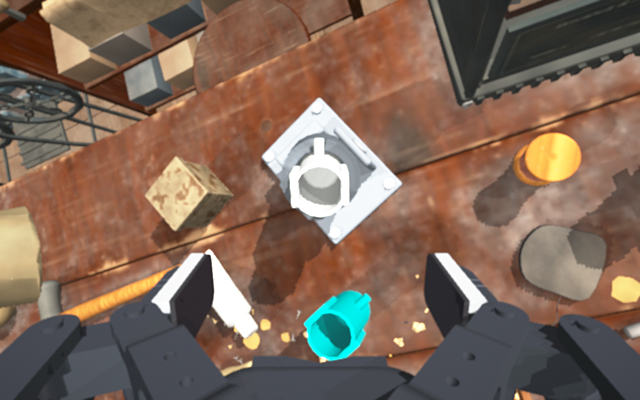

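```bash
cat > top.py <<'E'
import sys
from h import *
for f in sys.argv[1:]:
    w=pts(f)+[0,0,.0013];q=((w-SO)@A).reshape(-1,3);q=q[np.isfinite(q[:,2])]
    r=np.hypot(q[:,0],q[:,1]);a=np.degrees(np.arctan2(q[:,1],q[:,0]))
    t=(r<.027)&(r>.017)&(q[:,2]>.090)&(q[:,2]<.0955)
    for k in range(6):
        X=np.c_[q[t,:2],np.ones(t.sum())];s=np.linalg.lstsq(X,q[t,2],rcond=None)[0]
        res=q[:,2]-np.c_[q[:,:2],np.ones(len(q))]@s
        t=(r<.027)&(r>.017)&(abs(res)<.0008)
    print(f,'top centre z mm',(s[2]*1e3).round(2),'tilt deg',np.degrees(s[:2]).round(2),t.sum(), 'ang cover',len(set((a[t]//20).tolist())), 'circle',cv2.minEnclosingCircle(np.float32(q[t,:2]*1e3)))
    fl=(r<.012)&(q[:,2]>.03)&(q[:,2]<.07);print(' inner floor z',np.median(q[fl,2])*1e3)
E
python3 top.py wrist7 wrist8 wrist9 wrist10; python3 chk.py wrist1 | sed -n '2p'
```

```text
wrist7 top centre z mm 91.82 tilt deg [-0.02 -0.23] 2091 ang cover 18 circle ((2.535719394683838, -2.6685750484466553), 25.20794677734375)
 inner floor z nan
wrist8 top centre z mm 92.26 tilt deg [-0.1  -0.14] 1954 ang cover 18 circle ((0.8290910720825195, -0.5195538997650146), 24.658809661865234)
 inner floor z nan
wrist9 top centre z mm 92.48 tilt deg [-0.25 -0.19] 1981 ang cover 18 circle ((0.9336737990379333, -0.8716462850570679), 24.850767135620117)
 inner floor z nan
wrist10 top centre z mm 92.47 tilt deg [-0.67 -0.41] 372 ang cover 18 circle ((2.2985332012176514, 0.16212981939315796), 24.094823837280273)
 inner floor z nan
tube rim high 466 0.049067505934891106
  return _methods._mean(a, axis=axis, dtype=dtype,
  ret = ret.dtype.type(ret / rcount)
Traceback (most recent call last):
  File "chk.py", line 9, in <module>
    print('axis xy from top', [ (np.percentile(q[t,i],2)*1e3).round(1) for i in (0,1)],[ (np.percentile(q[t,i],98)*1e3).round(1) for i in (0,1)])
                                 ~~~~~~~~~~~~~^^^^^^^^^^
IndexError: index -1 is out of bounds for axis 0 with size 0
```

```bash
python3 -m jog '[[[0,0,0],[0,0,0],37],[[0.0126,0.0059,-0.03],[0,0,0],37],[[0.0126,0.0059,-0.03],[0,0,0],37],[[0.0084,0.004,-0.02],[0,0,0],37],[[0,0,0],[0,0,0],37]]' 60;python3 -c "
from h import *
print(where());delta(*sock(.05,-6,.0007,-.0005))
snap('wrist','wrist11')"
```

```text
clock: 16.08
position: [0.5484, 0.0956, 0.17]
ee_rot: [0.963, -0.167, 0.172, -0.121]
ft_force: [-0.3, -0.8, 0.3]
grip_width: 0.373
{'clock': 16.07, 'cup_mm': array([-6. ,  1.8, 61.8]), 'ang': -6.7, 'tilt_deg': array([-0.72,  0.09]), 'F': array([-0.5, -0.5,  0.5]), 'T': array([ 0.05,  0.46, -0.04]), 'w': 0.373, 'q': array([-0.32, -0.  ,  0.13,  2.09, -0.16,  0.65, -2.  ])}
clock 16.07 pos [0.5484 0.0956 0.17  ] dpos [ 0.0101  0.0023 -0.0082] drot [-0.0008 -0.0143  0.0109] |1.0 deg| F [-0.3 -0.8  0.3] T [-0.13  0.44 -0.02] w 0.373 q [-0.32 -0.    0.13  2.09 -0.16  0.65 -2.  ]
```

View pics/wrist11.png

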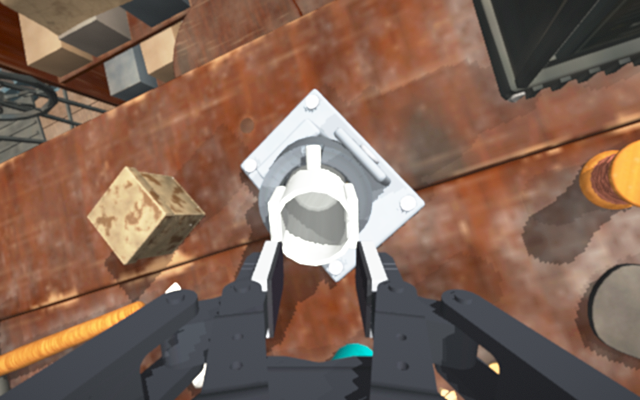

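```bash
python3 -m jog '[[[0.0056,0.0003,0.0027],[-0.0008,-0.0143,0.0109],37],[[0,0,0],[0,0,0],37],[[0.0045,0.002,-0.0109],[0,0,0],37],[[0,0,0],[0,0,0],37]]';python3 -c "
from h import *
print(where());delta(*sock(.04,-6,.0007,-.0005))"
```

```text
clock: 16.62
position: [0.5601, 0.0977, 0.1648]
ee_rot: [0.962, -0.161, 0.181, -0.124]
ft_force: [0.0, 0.3, -0.8]
grip_width: 0.37
{'clock': 16.62, 'cup_mm': array([ 3.6, -1.4, 52.2]), 'ang': -6.0, 'tilt_deg': array([ 0.32, -0.06]), 'F': array([-0.2,  0.2, -0.7]), 'T': array([0.03, 0.52, 0.01]), 'w': 0.37, 'q': array([-0.32,  0.02,  0.13,  2.08, -0.18,  0.61, -1.97])}
clock 16.62 pos [0.5601 0.0977 0.1648] dpos [ 0.0023  0.002  -0.0121] drot [-0.0012  0.0056 -0.0001] |0.3 deg| F [ 0.   0.3 -0.8] T [-0.2   0.48  0.02] w 0.37 q [-0.32  0.02  0.13  2.08 -0.18  0.61 -1.97]
```

```bash
python3 -m jog '[[[0.0009,0.0014,-0.009],[-0.0012,0.0056,0],37],[[0,0,0],[0,0,0],37]]';python3 -c "
from h import *
print(where())";python3 -m jog '[[[0.0015,0.0007,-0.0036],[0,0,0],37],[[0,0,0],[0,0,0],37]]';python3 -c "
from h import *
print(where())"
```

```text
clock: 16.88
position: [0.561, 0.0992, 0.155]
ee_rot: [0.963, -0.161, 0.178, -0.122]
ft_force: [0.0, 0.1, 0.6]
grip_width: 0.371
{'clock': 16.88, 'cup_mm': array([ 0.3, -0.2, 42.7]), 'ang': -6.0, 'tilt_deg': array([-0.04,  0.02]), 'F': array([0.3, 0.1, 0.5]), 'T': array([ 0.  ,  0.51, -0.05]), 'w': 0.371, 'q': array([-0.32,  0.04,  0.13,  2.09, -0.19,  0.6 , -1.97])}
clock: 17.12
position: [0.5626, 0.1, 0.1511]
ee_rot: [0.963, -0.161, 0.178, -0.122]
ft_force: [0.4, -0.3, -1.0]
grip_width: 0.375
{'clock': 17.12, 'cup_mm': array([ 0.2, -0.2, 38.5]), 'ang': -6.0, 'tilt_deg': array([-0.05,  0.02]), 'F': array([-0.2, -0.4, -1. ]), 'T': array([-0.01,  0.48,  0.01]), 'w': 0.375, 'q': array([-0.32,  0.05,  0.13,  2.09, -0.19,  0.59, -1.96])}
```

Now 2–3 mm at a time till contact.

```bash
python3 -m jog '[[[0.0012,0.0006,-0.0027],[0,0,0],37],[[0,0,0],[0,0,0],37]]' >/dev/null;python3 -c "
from h import *
d=where();print(d['cup_mm'],d['F'])";python3 -m jog '[[[0.0008,0.0004,-0.0018],[0,0,0],37],[[0,0,0],[0,0,0],37]]'>/dev/null;python3 -c "
from h import *
d=where();print(d['cup_mm'],d['F'])";python3 -m jog '[[[0.0006,0.0003,-0.0014],[0,0,0],37],[[0,0,0],[0,0,0],37]]'>/dev/null;python3 -c "
from h import *
d=where();print(d['cup_mm'],d['F'])"
```

```text
[ 0.5 -0.2 35.4] [-0.6 -0.2  1.1]
[ 0.7 -0.4 33.4] [ 0.2 -0.   0.5]
[ 1.  -1.  32.5] [-1.6  0.1  4.2]
```

```bash
for i in 1 2 3; do python3 -m jog '[[[0.0004,0.0003,-0.0012],[0,0,0],37]]'>/dev/null;python3 -c "
from h import *
d=where();print(d['cup_mm'],d['F'],d['T'],d['w'])"; done
```

```text
[ 1.5 -1.3 32.2] [-6.   0.6 30. ] [0.13 2.03 0.01] 0.37
[ 2.3 -1.8 32.3] [-7.1  1.5 29.5] [ 0.14  2.27 -0.02] 0.366
[ 3.  -2.4 32.4] [-7.2  0.8 27.4] [ 0.12  2.2  -0.01] 0.373
```

```bash
python3 -m jog '[[[-0.001,-0.0005,0.004],[0,0,0],37],[[-0.008,-0.0037,0.019],[0,0,0],37],[[-0.015,-0.007,0.036],[0,0,0],37],[[-0.018,-0.008,0.042],[0,0,0],37],[[0,0,0],[0,0,0],37]]';python3 -m jog '[[[-0.005,-0.003,0.02],[0,0,0],100],[[0,0,0],[0,0,0],100],[[0,0,0],[0,0,0],100]]'; python3 -c "
from h import *
print(where());snap('wrist','wrist12');snap('side','side12');snap('scene','scene12')
crop('wrist12',240,60,400,240,4,'c15')"; python3 top.py wrist12 2>/dev/null; python3 chk.py wrist12|sed -n '1,3p;14,28p'
```

```text
clock: 18.88
position: [0.5242, 0.0806, 0.2505]
ee_rot: [0.962, -0.162, 0.18, -0.123]
ft_force: [1.1, 0.4, -0.5]
grip_width: 0.37
clock: 19.25
position: [0.5186, 0.0781, 0.2684]
ee_rot: [0.963, -0.162, 0.179, -0.123]
ft_force: [-0.6, -0.6, 0.2]
grip_width: 0.978
{'clock': 19.25, 'cup_mm': array([  5.4,  -1.5, 165.5]), 'ang': -6.1, 'tilt_deg': array([ 0.04, -0.02]), 'F': array([-0.6, -0.3,  0.5]), 'T': array([0.01, 0.45, 0.06]), 'w': 0.978, 'q': array([-0.31, -0.19,  0.13,  2.04, -0.11,  0.87, -2.03])}
wrist12 top centre z mm 91.93 tilt deg [-0.19  0.89] 333 ang cover 18 circle ((0.6133053302764893, -3.360379695892334), 23.398147583007812)
 inner floor z nan
cup top z mm 810 [91.2 92.9 93.2]
tube rim high 570 0.048913834981889726
axis xy from top [np.float64(-19.5), np.float64(-22.8)] [np.float64(23.0), np.float64(20.6)]
-20 12 49.0 2 48.2
-18 10 48.8 4 48.8
-16 12 48.7 2 48.4
-14 15 39.8 0 None
-12 11 46.3 0 None
-10 9 47.2 0 None
-8 9 47.9 2 48.6
-6 15 48.4 1 49.6
-4 11 48.3 1 50.2
-2 10 48.3 1 49.3
0 11 47.6 1 49.3
2 10 46.3 0 None
4 9 44.4 0 None
6 10 38.9 0 None
8 11 39.1 0 None
```

View pics/c15.png

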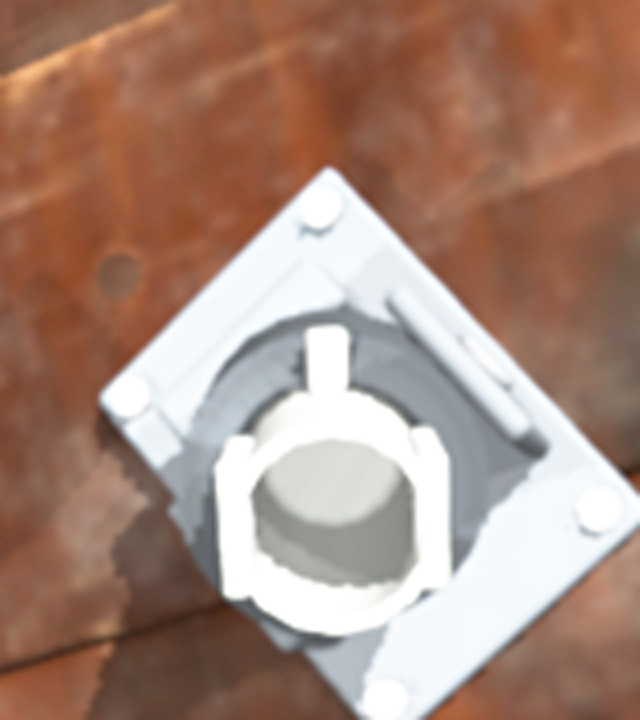

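View pics/side12.png

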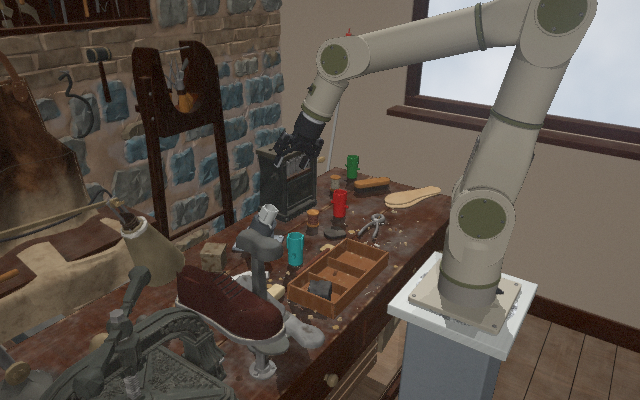

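```bash
python3 - <<'E'
from h import *
for f in['wrist9','wrist10','wrist12']:
    w=pts(f)+[0,0,.0013];q=((w-SO)@A).reshape(-1,3);q=q[np.isfinite(q[:,2])]
    q=q[(np.hypot(q[:,0],q[:,1])<.032)&(q[:,2]>.0895)&(q[:,2]<.0945)]
    rc=cv2.minAreaRect(np.float32(q[:,:2]*1e3));print(f,rc,'->cup x ang', [(rc[2]-SX+k) for k in(0,-90)])
    q2=((w-SO)@A).reshape(-1,3);q2=q2[np.isfinite(q2[:,2])];r=np.hypot(q2[:,0],q2[:,1])
    e=q2[(r>.027)&(r<.0365)&(q2[:,2]>.0455)&(q2[:,2]<.0515)]
    a=(np.degrees(np.arctan2(e[:,1],e[:,0]))-SX+180)%360-180
    for n,s in(('ear+',(abs(a+5)<9)),('ear-',abs(abs(a)-175)<9)):
        e1=e[s]; print(n,len(e1),'ctr',(e1.mean(0)*1e3).round(2) if len(e1) else '')
        if len(e1)>30:
            b=e1-e1.mean(0);v=np.linalg.svd(b)[2][0];print('  long axis ang',(np.degrees(np.arctan2(v[1],v[0]))-SX+90)%180-90)
E
```

```text
wrist9 ((1.0945980548858643, -0.06751441955566406), (45.547489166259766, 44.14053726196289), 47.776084899902344) ->cup x ang [85.77608489990234, -4.223915100097656]
ear+ 412 ctr [ 23.35 -21.55  48.64]
  long axis ang 11.684047289097123
ear- 0 ctr 
wrist10 ((1.4186067581176758, -0.3582878112792969), (45.601314544677734, 42.6285285949707), 48.552024841308594) ->cup x ang [86.5520248413086, -3.4479751586914062]
ear+ 114 ctr [ 23.38 -21.3   48.65]
  long axis ang 13.827844887286062
ear- 0 ctr 
wrist12 ((2.0216610431671143, -2.0392417907714844), (45.78554153442383, 42.79191207885742), 47.8206901550293) ->cup x ang [85.8206901550293, -4.179309844970703]
ear+ 99 ctr [ 23.49 -21.3   47.84]
  long axis ang 13.026001500594532
ear- 6 ctr [-24.88  22.15  49.28]
```

```bash
python3 -m jog '[[[0.014,0.0085,-0.05],[0,0,0],100],[[0.018,0.0088,-0.05],[0,0,0],100],[[0.0075,0.0035,-0.02],[0,0,0],100],[[0,0,0],[0,0,0],100]]';python3 -c "
from h import *
print(where());delta(*sock(.001,-5,.0007,-.0005))"
```

```text
clock: 19.9
position: [0.5588, 0.0995, 0.1441]
ee_rot: [0.963, -0.162, 0.179, -0.122]
ft_force: [-0.3, 0.8, 1.3]
grip_width: 1.003
{'clock': 19.9, 'cup_mm': array([-5.9,  0.8, 33.6]), 'ang': -6.1, 'tilt_deg': array([ 0.02, -0.05]), 'F': array([0.6, 0.9, 1.1]), 'T': array([-0.01,  0.39,  0.03]), 'w': 1.003, 'q': array([-0.33,  0.05,  0.14,  2.1 , -0.2 ,  0.57, -1.96])}
clock 19.9 pos [0.5588 0.0995 0.1441] dpos [ 0.0185  0.0072 -0.0267] drot [-0.0066 -0.0026  0.0172] |1.1 deg| F [-0.3  0.8  1.3] T [-0.19  0.35  0.02] w 1.003 q [-0.33  0.05  0.14  2.1  -0.2   0.57 -1.96]
```

```bash
python3 -m jog '[[[0.006,0.0014,0.0028],[-0.0066,-0.0026,0.0172],100],[[0,0,0],[0,0,0],100],[[0.0095,0.0044,-0.0226],[0,0,0],100],[[0,0,0],[0,0,0],100]]';python3 -c "
from h import *
print(where());delta(*sock(.001,-5,.0007,-.0005))"
```

```text
clock: 20.4
position: [0.5765, 0.1053, 0.1288]
ee_rot: [0.964, -0.152, 0.182, -0.122]
ft_force: [0.0, -0.3, 0.6]
grip_width: 1.001
{'clock': 20.4, 'cup_mm': array([ 4.8, -1.5, 11.9]), 'ang': -4.9, 'tilt_deg': array([ 0.34, -0.06]), 'F': array([ 0.2, -0.3,  0.6]), 'T': array([-0.  ,  0.46,  0.04]), 'w': 1.001, 'q': array([-0.33,  0.11,  0.13,  2.08, -0.22,  0.53, -1.92])}
clock 20.4 pos [0.5765 0.1053 0.1288] dpos [ 0.0008  0.0014 -0.0114] drot [-0.0011  0.006  -0.0007] |0.4 deg| F [ 0.  -0.3  0.6] T [-0.21  0.41  0.04] w 1.001 q [-0.33  0.11  0.13  2.08 -0.22  0.53 -1.92]
```

```bash
python3 -m jog '[[[0.0005,0.0014,-0.0105],[-0.001,0.006,0],100],[[0,0,0],[0,0,0],100]]';python3 -c "
from h import *
print(where());delta(*sock(.001,-5,.0007,-.0005))"
```

```text
clock: 20.65
position: [0.5775, 0.1066, 0.1197]
ee_rot: [0.964, -0.153, 0.18, -0.122]
ft_force: [0.7, -1.3, -1.1]
grip_width: 0.999
{'clock': 20.65, 'cup_mm': array([ 1.9, -0.6,  3.1]), 'ang': -5.0, 'tilt_deg': array([0.11, 0.  ]), 'F': array([-0.4, -1.4, -1. ]), 'T': array([-0.01,  0.44,  0.06]), 'w': 0.999, 'q': array([-0.33,  0.13,  0.13,  2.08, -0.23,  0.52, -1.91])}
clock 20.65 pos [0.5775 0.1066 0.1197] dpos [-0.0001  0.0001 -0.0024] drot [-0.0007  0.0018 -0.0003] |0.1 deg| F [ 0.7 -1.3 -1.1] T [-0.22  0.38  0.05] w 0.999 q [-0.33  0.13  0.13  2.08 -0.23  0.52 -1.91]
```

```bash
python3 -m jog '[[[-0.0001,0,-0.0015],[0,0.001,0],100],[[0,0,0],[0,0,0],0],[[0,0,0],[0,0,0],0],[[0,0,0],[0,0,0],0],[[0,0,0],[0,0,0],0]]' 80;python3 -c "
from h import *
print(where())"; python3 -m jog '[[[0.0004,0.0002,-0.0009],[0.011,0.005,-0.025],0],[[0.0003,0.0002,-0.0007],[0.009,0.004,-0.022],0]]';python3 -c "
from h import *
print(where())
snap('wrist','wrist13')"; python3 chk.py wrist13 | sed -n '1,2p;14,27p';python3 top.py wrist13 2>/dev/null
```

```text
clock: 21.28
position: [0.5775, 0.1058, 0.1196]
ee_rot: [0.964, -0.153, 0.18, -0.122]
ft_force: [2.3, 1.8, -3.4]
grip_width: 0.525
{'clock': 21.27, 'cup_mm': array([ 1.6, -1.3,  3.2]), 'ang': -5.0, 'tilt_deg': array([ 0.12, -0.01]), 'F': array([ 1.1,  0.7, -4.3]), 'T': array([0.16, 0.34, 0.09]), 'w': 0.525, 'q': array([-0.33,  0.13,  0.13,  2.08, -0.23,  0.52, -1.91])}
clock: 21.52
position: [0.5777, 0.1056, 0.1194]
ee_rot: [0.96, -0.177, 0.177, -0.126]
ft_force: [-16.4, -6.5, 17.3]
grip_width: 0.527
{'clock': 21.52, 'cup_mm': array([ 1.6, -1.6,  3. ]), 'ang': -7.9, 'tilt_deg': array([ 0.1 , -0.02]), 'F': array([-8.7,  1.1, 23.1]), 'T': array([0.37, 1.91, 1.99]), 'w': 0.527, 'q': array([-0.34,  0.13,  0.14,  2.08, -0.23,  0.52, -1.96])}
cup top z mm 4643 [91.3 93.1 95.4]
tube rim high 896 0.0489417797598138
-20 41 48.7 0 None
-18 42 48.7 0 None
-16 58 48.5 0 None
-14 36 46.0 0 None
-12 40 47.2 0 None
-10 52 48.1 0 None
-8 34 48.5 0 None
-6 42 48.3 0 None
-4 41 48.0 0 None
-2 43 47.5 0 None
0 32 46.1 0 None
2 32 39.5 0 None
4 37 38.9 0 None
6 36 39.1 0 None
wrist13 top centre z mm 92.14 tilt deg [-1.44  0.41] 1849 ang cover 18 circle ((2.663132667541504, -2.501278877258301), 25.27058219909668)
 inner floor z nan
```

```bash
python3 -m jog '[[[0.0002,0.0001,-0.0004],[0,0,0],0],[[0.0001,0.0001,-0.0003],[0,0,0],0]]' 20;python3 -c "
from h import *
print(where())"; python3 -m jog '[[[0.0002,0.0001,-0.0005],[0.002,0.001,-0.004],56],[[0.0002,0.0001,-0.0005],[0,0,0],62],[[0.0001,0,-0.0002],[0,0,0],80],[[0,0,0],[0,0,0],100],[[0,0,0],[0,0,0],100]]';python3 -c "
from h import *
print(where())
snap('wrist','wrist14');crop('wrist14',160,100,480,340,2.5,'c16')"; python3 chk.py wrist14 | sed -n '1,2p;14,27p';python3 top.py wrist14 2>/dev/null
```

```text
clock: 21.82
position: [0.5776, 0.1056, 0.1196]
ee_rot: [0.96, -0.176, 0.177, -0.125]
ft_force: [-4.2, -2.1, 4.7]
grip_width: 0.522
{'clock': 21.82, 'cup_mm': array([ 1.6, -1.6,  3.1]), 'ang': -7.7, 'tilt_deg': array([ 0.07, -0.06]), 'F': array([-2.3, -0.1,  6.3]), 'T': array([-0.02,  0.83,  1.27]), 'w': 0.522, 'q': array([-0.34,  0.13,  0.14,  2.08, -0.23,  0.52, -1.96])}
clock: 22.45
position: [0.5784, 0.1061, 0.1182]
ee_rot: [0.96, -0.179, 0.177, -0.126]
ft_force: [-0.6, 0.2, -0.1]
grip_width: 0.998
{'clock': 22.45, 'cup_mm': array([ 1.9, -1.4,  1.5]), 'ang': -8.1, 'tilt_deg': array([ 0.09, -0.02]), 'F': array([-0.5,  0.5,  0.1]), 'T': array([ 0.03,  0.45, -0.01]), 'w': 0.998, 'q': array([-0.34,  0.13,  0.14,  2.08, -0.24,  0.52, -1.96])}
cup top z mm 5213 [91.3 93.2 93.4]
tube rim high 1424 0.04895932145197537
-20 42 48.8 0 None
-18 42 48.8 0 None
-16 57 48.4 0 None
-14 49 39.7 0 None
-12 45 47.2 0 None
-10 37 48.3 0 None
-8 50 48.8 0 None
-6 43 48.8 0 None
-4 41 48.9 0 None
-2 43 48.8 0 None
0 40 47.6 0 None
2 33 46.4 0 None
4 35 39.2 0 None
6 34 39.1 0 None
wrist14 top centre z mm 92.54 tilt deg [-1.09  0.16] 1911 ang cover 18 circle ((1.9892555475234985, -1.7692904472351074), 24.228303909301758)
 inner floor z nan
```

View pics/c16.png

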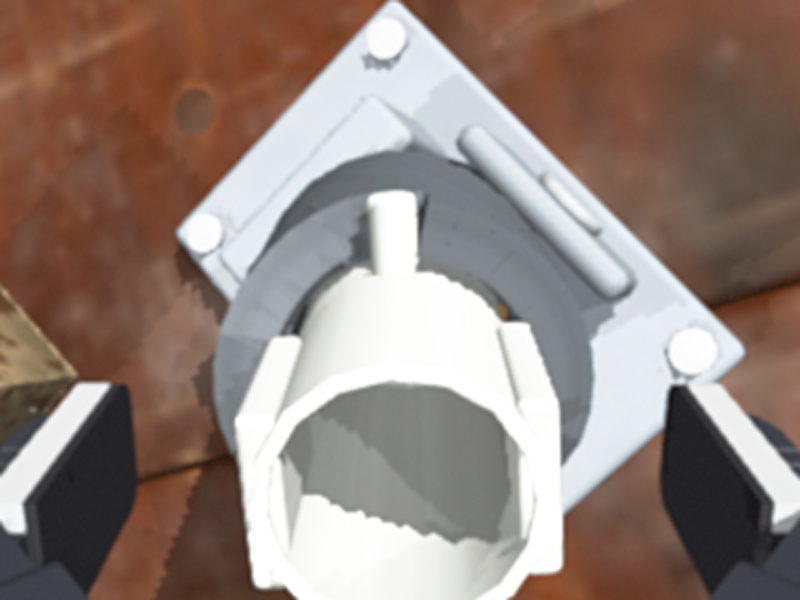

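```bash
python3 -m jog '[[[-0.008,-0.0037,0.019],[0,0,0],100],[[-0.01,-0.0047,0.024],[0,0,0],100],[[-0.006,-0.003,0.014],[0,0,0],100],[[0,0,0],[0,0,0],37],[[0,0,0],[0,0,0],37]]';python3 -m jog '[[[0,0,0],[0,0,0],37],[[0,0,0],[0,0,0],37]]'; python3 -c "
from h import *
print(where());delta(*sock(.038,-5.5,.0007,-.0005))"
```

```text
clock: 23.12
position: [0.5533, 0.0946, 0.1757]
ee_rot: [0.96, -0.179, 0.176, -0.126]
ft_force: [-0.4, 0.7, -1.1]
grip_width: 0.599
clock: 23.38
position: [0.553, 0.0947, 0.1741]
ee_rot: [0.96, -0.179, 0.175, -0.125]
ft_force: [-0.8, 0.0, -0.2]
grip_width: 0.372
{'clock': 23.38, 'cup_mm': array([ 0. , -1. , 63.9]), 'ang': -8.1, 'tilt_deg': array([-0.1 ,  0.02]), 'F': array([-0.8,  0.4,  0.1]), 'T': array([0.02, 0.49, 0.04]), 'w': 0.372, 'q': array([-0.34, -0.01,  0.15,  2.09, -0.17,  0.65, -2.02])}
clock 23.38 pos [0.553  0.0947 0.1741] dpos [ 0.0101  0.0053 -0.0232] drot [-0.0168 -0.0097  0.0407] |2.6 deg| F [-0.8  0.  -0.2] T [-0.2   0.45  0.04] w 0.372 q [-0.34 -0.01  0.15  2.09 -0.17  0.65 -2.02]
```

```bash
python3 -m jog '[[[0.0087,0.0046,-0.0195],[-0.0168,-0.0097,0.0407],37],[[0,0,0],[0,0,0],37]]'; python3 -c "
from h import *
print(where());delta(*sock(.034,-5.5,.0005,-.0005))"
```

```text
clock: 23.62
position: [0.5617, 0.0994, 0.1536]
ee_rot: [0.964, -0.157, 0.179, -0.122]
ft_force: [0.3, -0.1, -0.4]
grip_width: 0.371
{'clock': 23.62, 'cup_mm': array([ 0.4, -0.4, 41.2]), 'ang': -5.5, 'tilt_deg': array([-0.05,  0.01]), 'F': array([-0. , -0.2, -0.5]), 'T': array([ 0.01,  0.47, -0.02]), 'w': 0.371, 'q': array([-0.34,  0.04,  0.15,  2.09, -0.19,  0.6 , -1.95])}
clock 23.62 pos [0.5617 0.0994 0.1536] dpos [ 0.0028  0.0012 -0.0065] drot [ 0.0005 -0.0008 -0.0007] |0.1 deg| F [ 0.3 -0.1 -0.4] T [-0.18  0.43 -0.02] w 0.371 q [-0.34  0.04  0.15  2.09 -0.19  0.6  -1.95]
```

```bash
python3 -m jog '[[[0.0026,0.0012,-0.0062],[0,0,0],37],[[0,0,0],[0,0,0],37]]'>/dev/null; python3 -c "
from h import *
d=where();print(d['cup_mm'],d['F'],d['T'])"; for i in 1 2; do python3 -m jog '[[[0.0006,0.0003,-0.0013],[0,0,0],37]]'>/dev/null;python3 -c "
from h import *
d=where();print(d['cup_mm'],d['F'],d['T'])"; done
```

```text
[ 0.6 -0.6 34.5] [ 0.6  0.2 -0.5] [-0.06  0.44 -0.03]
[ 1.2 -0.8 33.4] [0.1 0.2 1.9] [-0.11  0.49  0.01]
[ 1.4 -1.2 32.5] [-5.2 -0.6 20. ] [-0.05  1.76  0.05]
```

```bash
python3 -m jog '[[[0.0002,0.0005,-0.0014],[0,0,0],37]]'>/dev/null;python3 -c "
from h import *
d=where();print(d['cup_mm'],d['F'],d['T'])"; python3 -m jog '[[[-0.001,-0.0005,0.004],[0,0,0],37],[[-0.008,-0.0037,0.019],[0,0,0],37],[[-0.015,-0.007,0.036],[0,0,0],37],[[-0.018,-0.008,0.042],[0,0,0],37],[[0,0,0],[0,0,0],37]]';python3 -m jog '[[[-0.005,-0.003,0.02],[0,0,0],100],[[0,0,0],[0,0,0],100],[[0,0,0],[0,0,0],100]]'; python3 -c "
from h import *
print(where());snap('wrist','wrist15');snap('side','side15');snap('scene','scene15')
crop('wrist15',240,60,400,240,4,'c17')"; python3 top.py wrist15 2>/dev/null; python3 chk.py wrist15|sed -n '1,3p;14,28p'
```

```text
[ 1.8 -1.5 32.3] [-7.7  1.3 31.5] [0.14 2.36 0.01]
clock: 24.88
position: [0.5232, 0.0807, 0.2512]
ee_rot: [0.963, -0.159, 0.18, -0.122]
ft_force: [1.1, -0.5, 0.2]
grip_width: 0.368
clock: 25.25
position: [0.5176, 0.078, 0.2696]
ee_rot: [0.963, -0.158, 0.179, -0.122]
ft_force: [0.1, 0.4, 0.5]
grip_width: 0.977
{'clock': 25.25, 'cup_mm': array([  5.1,  -1.2, 167. ]), 'ang': -5.7, 'tilt_deg': array([ 0.05, -0.03]), 'F': array([0.4, 0.3, 0.4]), 'T': array([0.02, 0.45, 0.05]), 'w': 0.977, 'q': array([-0.33, -0.19,  0.15,  2.04, -0.1 ,  0.87, -2.03])}
wrist15 top centre z mm 92.07 tilt deg [-1.09  0.54] 358 ang cover 18 circle ((2.2534306049346924, -1.7901039123535156), 24.40175437927246)
 inner floor z nan
cup top z mm 855 [91.3 92.8 93.1]
tube rim high 577 0.04885385863468719
axis xy from top [np.float64(-19.4), np.float64(-22.5)] [np.float64(22.7), np.float64(20.8)]
-20 11 48.7 1 49.3
-18 11 48.2 2 49.1
-16 13 48.5 2 48.5
-14 15 39.0 0 None
-12 10 46.3 0 None
-10 11 47.4 1 48.3
-8 9 47.7 0 None
-6 8 48.2 0 None
-4 15 48.6 0 None
-2 10 48.3 0 None
0 11 46.7 1 48.7
2 12 46.2 0 None
4 9 39.1 0 None
6 9 38.9 0 None
8 12 38.9 0 None
```

View pics/c17.png

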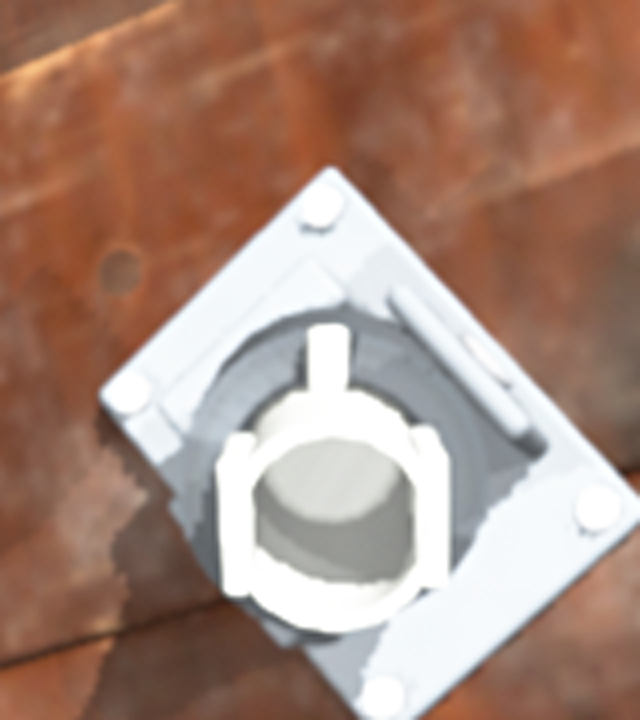

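View pics/scene15.png

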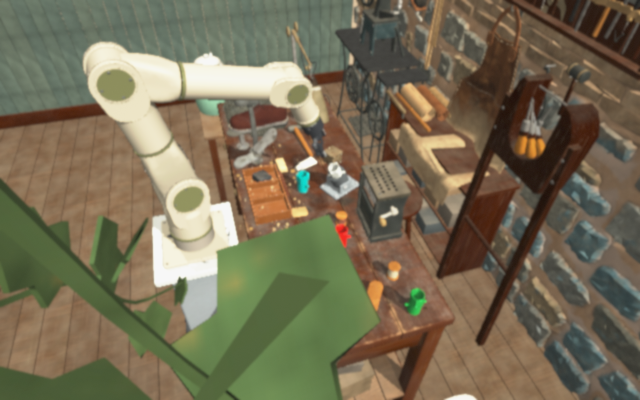

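Cup top at 92.1 mm and its ear against the step; spools, box, tube and look-alikes are where they were; the robot is clear. Handing in.

```bash
python3 -c "
from h import *
print(where()['F']);print(manip.hand_in())"
```

```text
[ 0.4  0.2 -0.1]
the job is handed in; nothing more can be done
None
```

I mounted the bare-metal cup in the tilted holder, let go of it there, and handed the job in at about 25 s. As far as my last checks show, it is home.

**What I did:** I gripped the cup on its flats and set it into the tube with its ears on the high rim (cup at about 9.4 mm, 82°). I then pressed it down and twisted it clockwise until the steps stopped it. I re-gripped and twisted twice more, and pressed on its rim with up to about 31 N without it going any lower.

**Last checks:**
- **Depth:** the cup's top is at about 92.1 mm along the tube (92 expected).
- **Angle:** the visible ear is at about -4 to -5°, with the step next to it. It sprang back 1–2° on release from about -6.5° under torque, so a gap of up to about 1 mm at the ear's outer end can't be ruled out.
- **Tilt:** the cup measured about 1° off the tube's axis. That could be play in the bore or measuring error.
- **Robot and bench:** the robot is clear of everything with no contact force. The spools, tack box, glue tube and look-alikes appear unmoved in the pictures; I checked this by eye and did not measure their positions.

**One fault:** my first push-and-twist was too strong. The wrist force reached about 114 N, close to the 120 N limit, so I backed off and used smaller steps after that. That figure comes from the reading at the end of the move, so a higher peak within it would not show.

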